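Seat the reference cell in the oil photometer and take the reading

TASK

Check the oil photometer with its square glass reference cell: slide the photometer's cover fully back, then lift the cell out of the steel tray by its two frosted sides (fingers never on the clear windows) and lower it, without dropping it, all the way down into the cell well with its clear windows facing the lamp and detector barrels. Slide the cover fully shut over it and then press the big round read key right down and let it go. Leave the other things on the table where they stand.

Things in the scene. Friction and masses are not known exactly. Their poses are not given: they have to be found in the camera images.
- photometer: grey bench photometer, 262 mm deep (x), 200 wide (y), 96 high, fixed. Origin on the table, right under the middle of the cell well; +x to its rear (away from its display and keys), +y to its left, z up. The sliding cover shuts an open-topped black compartment, 84 mm (x) by 154 mm (y), floor 20 mm above the table; the cell holder stands in its middle, free space left and right of it
- beam (a point): middle of the light path, 36 mm above the table in the middle of the well; axes as the photometer's. The light runs along x, between two steel barrels of 16 mm diameter (lamp, detector) that meet the cell holder from the front and the rear of the compartment
- seat (a point): centre of the floor of the cell well, 20 mm above the table, axes as the photometer's. The well is 27 mm square and 28 mm deep with a 3 mm chamfer at its mouth, sides along the photometer's x and y, in an aluminium holder 40 x 40 mm whose top is 48 mm above the table
- cover (a joint): sliding cover of the sample compartment (88 mm in x, 172 mm in y, 6 mm thick, its top 103 mm above the table), m: 0 is fully shut, 0.085 fully open towards the rear (+x of the photometer). Slides with about 3 N of friction and stays where it is left; found shut or up to 15 mm open
- cover_grip (a point): grip of the cover: a black upright ridge across the middle of the cover, 12 mm thick in x, 70 mm long in y, 34 mm high (103 to 137 mm above the table). This point is on its middle, 9 mm under its top edge; it moves with the cover; axes as the photometer's
- read_key (a joint): the big round white read key (24 mm diameter, right of the display on the front panel), m: 0 is up, 0.004 is pressed right down. Spring return, about 4 N at the bottom. The small keys beside it are not used
- key_top (a point): middle of the read key's top face, 106.5 mm above the table, 8 mm above its steel bezel
- ref_cell: solid glass reference cell, 25 mm square, 62 mm high, 0.1 kg, with a black bar across its whitish top (23 x 9 mm, 8 mm high; 70 mm overall), standing upright in the tray. Origin at the centre of its underside, z up. Its two whitish frosted sides face +-y; its two clear windows face +-x, and the bar on top runs from window to window (along x)
- clear_windows: the two clear windows of the reference cell, on its +-x sides, flush with it, 18 mm wide and 58 mm high; origin and axes as the reference cell's. Not to be touched with the fingers
- tray: shallow steel parts tray, 240 (x) by 150 (y) mm, rim 14 mm high, wall and floor 3 mm, fixed. Origin under its centre on the table
- vial: round capped glass vial, 24 mm diameter, 46 mm high, in the tray; origin under its centre; leave alone
- bearing_race: steel ring, 48 mm diameter, 14 mm high, in the tray; origin under its centre; leave alone
- hammer: hammer lying on the table, leave alone
- screwdriver: screwdriver lying on the table, leave alone
- wrench: open-ended wrench lying on the table, leave alone
- sealant: white bottle, 56 mm diameter, 110 mm high, behind the work area, leave alone
- socket: small steel socket, 26 mm diameter, 30 mm high, behind the work area, leave alone
Not all that is in view belongs to the job. Of the things that look like the ref_cell, the smaller one is meant.

How it is judged:
By the outcome, as a careful person would: the job done as asked, in the order asked, and still so for the second after the job is handed in, with the robot touching nothing.
It also fails if it takes over 69 s, if anything falls off the work surface, if the arm or the gripper's body presses on something with over 40 N, if the wrist force passes 120 N, or if a joint passes its speed limit or range.

ROBOT

A 6-joint arm with a two-finger parallel gripper is mounted at the origin on the work surface. World frame = base frame: x ahead of the robot, y to its left, z up, the work surface at z = 0. Lengths are in m, angles in rad, forces in N, time in s.
With the tool pointing down it reaches from about 0.425 to 0.95 m from the base axis. Payload 3.5 kg.
Tool frame: the origin (TCP) lies midway between the tips of the shut fingers; the grasp point (between the pads) lies 19 mm behind it; y points along the fingers, x is the direction in which the jaws open and shut, and the axes are right-handed (so a half turn about y gives the same grasp; the last joint's range is limited). The gripper opens to 85 mm and grips with 20 to 120 N. Pads are 22 mm wide; open, the fingers measure 114 mm over their backs; the gripper's body (76 mm by 85 mm) begins 54 mm behind the grasp point. The pads swing forward as they close: fully open they stand 13 mm farther back than shut.
Start: joints at [1.028, 0.286, 1.577, -0, 1.279, -0.15], TCP at [0.258, 0.624, 0.231] pointing down, gripper open.
Joint ranges: [-2.77, 2.77], [-0.9, 2.22], [0.21, 2.48], [-1.53, 4.67], [0.24, 2.81], [-2.84, 2.84]. Speed limits (rad/s): [2.79, 2.79, 3.14, 3.14, 3.14, 3.14].

INTERFACE

Orientations are given as a unit quaternion [x, y, z, w].
In Python, from plant import ctrl, viewer gives the robot as it stands.
- The arm moves only by the tool step_arm, never from a script. Its argument "rows" is a list of rows, each a list of 3 entries, a list of its own where there are three numbers: the turn, a rotation vector about the tool's x, y, z in degrees, then the shift along the tool's x, y, z in mm, then the closure, from 0 (fully open) to 1 (shut). A call has 1 to 10 rows; each row is the pose to reach, as a shift and turn from the pose commanded when the call began, along the tool's axes at that moment; what a row does not reach only later rows make up. A row lasts 1/12 s, in which the tool goes at most 41.7 mm and 7.16 degrees, less where a joint would pass 70% of its speed; a pose out of reach is approached as far as the arm can. A call with a gripper value outside its range is refused whole. The fingers move at their own pace and stop on an object; "newtons" is the grip in N (left out, the last holds). Time passes only in rows, so rows that repeat a pose let the fingers close. It gives the time, the measured TCP pose, the force and the opening at its end, in the units of the state.
- ctrl.get_state(): the state, without advancing time (a new reading comes with each control period).
- viewer.read_camera(name): name is "scene" or "top"; returns (picture, depth): 384x512x3 uint8, red, green, blue; 384x512 float32, m along the optical axis (not along the pixel's ray), 0 where there is no reading.
- viewer.calibration(name): a dict with "K" (3x3 intrinsics, pixels), "R" (3x3) and "t" (3): a world point X has camera coordinates R X + t. Camera axes: x right, y down, z forward; pixel columns grow to the right and rows downward; lengths in m; the calibration is good to about 2 mm. A picture is of the moment at which its call begins. calibration takes no time and is no camera call.
- ctrl.sign_off(): hands the job in, once; it reports no verdict.
The state is a dict: "time": time; "qpos": joint angles; "dq": joint speeds; "joint_efforts": joint torques, N m; "eef_pos": TCP position; "tcp_rot": TCP orientation; "contact_force": force on the tool from outside, world axes, zero at the start; "wrist_torque": the same for the moment, N m; "opening": opening from 0.0 (shut) to 1.0 (fully open).
Only numpy, scipy, OpenCV 4.12 (cv2) and the standard library are available. Lean on these libraries where they do the work, as an engineer would, in place of code of your own. Each camera call takes 0.05 s, during which the arm holds its last target.

## Working session

There is one attempt and no reset: what is moved stays moved. The work goes in short steps, Python scripts to look and compute and a tool call to move; the robot and the scene stay as the last step left them, time stands still between calls to the robot, and variables do not carry over. Pictures are saved under pics/ and viewed, and the job is handed in when it is done.

Besides the shell and the picture viewer there is one more tool, called after "Request:" as a command line: name --argument value ..., lists and objects as JSON in quotes. step_arm: Moves the arm, as the interface text tells. Its arguments: {"type":"object","properties":{"rows":{"type":"array"},"newtons":{"type":"number"}},"required":["rows"]}

```bash
mkdir -p pics; ls; python3 - <<'E'
from plant import ctrl, viewer
import cv2,numpy as np
s=ctrl.get_state()
print(s)
for n in("scene","top"):
    p,d=viewer.read_camera(n); c=viewer.calibration(n)
    cv2.imwrite(f"pics/{n}0.png",p[:,:,::-1]); np.savez(f"{n}0.npz",p=p,d=d,**c)
    print(n,c)
E
```

```text
pics
{'time': 0.0, 'qpos': array([ 1.02799988e+00,  2.87202375e-01,  1.57824016e+00,  2.08505212e-05,
        1.27859760e+00, -1.49993568e-01]), 'dq': array([-3.12417793e-04, -1.99164663e-04,  9.19899049e-04,  8.09084524e-04,
       -4.22554175e-05,  1.72333755e-04]), 'joint_efforts': array([ 2.08813740e-04, -4.05975652e+01, -2.92627752e+01, -1.12954679e-04,
        5.84062058e-03,  2.89516997e-06]), 'eef_pos': array([0.25798317, 0.62301519, 0.22988852]), 'tcp_rot': array([ 0.58832034,  0.39202864, -0.39360116, -0.58759753]), 'contact_force': array([-0.45256796, -0.27773747,  0.68814669]), 'wrist_torque': array([-0.01184752, -0.01221736, -0.00428315]), 'opening': 1.001828592030275}
scene {'K': array([[392.20018121,   0.        , 255.44433777],
       [  0.        , 392.20018121, 188.17365641],
       [  0.        ,   0.        ,   1.        ]]), 'R': array([[ 0.81360629,  0.58113658,  0.01803006],
       [ 0.38432331, -0.5142756 , -0.76669172],
       [-0.43628019,  0.63071458, -0.6417622 ]]), 't': array([-0.52795462, -0.14306642,  1.51898649])}
top {'K': array([[356.69543548,   0.        , 254.78530408],
       [  0.        , 356.69543548, 185.72874394],
       [  0.        ,   0.        ,   1.        ]]), 'R': array([[ 0.01351028, -0.99963616,  0.02334561],
       [-0.98599548, -0.01719997, -0.16588272],
       [ 0.16622391, -0.02077754, -0.98586911]]), 't': array([-1.12016823e-03,  6.03236031e-01,  1.33570338e+00])}
```

View pics/scene0.png

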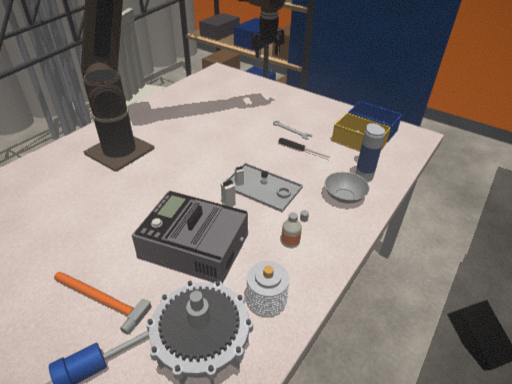

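View pics/top0.png

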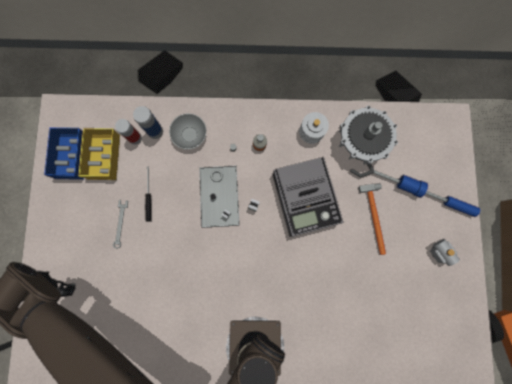

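The scene picture shows the photometer near (190,232) and the tray near (262,187). There are two cell-like blocks, one at about (240,176) in the tray and a larger one at (228,193) beside it. In the top view they are at (226,215) and (253,207). Next I'll take close crops.

```bash
python3 - <<'E'
import cv2,numpy as np
a=np.load("scene0.npz")["p"][:,:,::-1]; b=np.load("top0.npz")["p"][:,:,::-1]
A=cv2.resize(a[150:220,205:310],None,fx=7,fy=7,interpolation=cv2.INTER_CUBIC); cv2.imwrite("pics/c1.png",A)
B=cv2.resize(b[150:250,190:350],None,fx=5,fy=5,interpolation=cv2.INTER_CUBIC); cv2.imwrite("pics/c2.png",B)
B=cv2.resize(a[185:280,125:255],None,fx=6,fy=6,interpolation=cv2.INTER_CUBIC); cv2.imwrite("pics/c3.png",B)
E
```

```text
(no output)
```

View pics/c1.png

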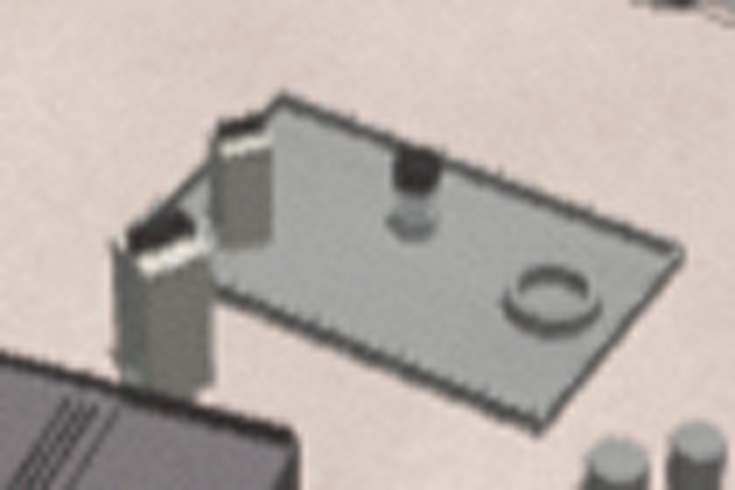

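View pics/c2.png

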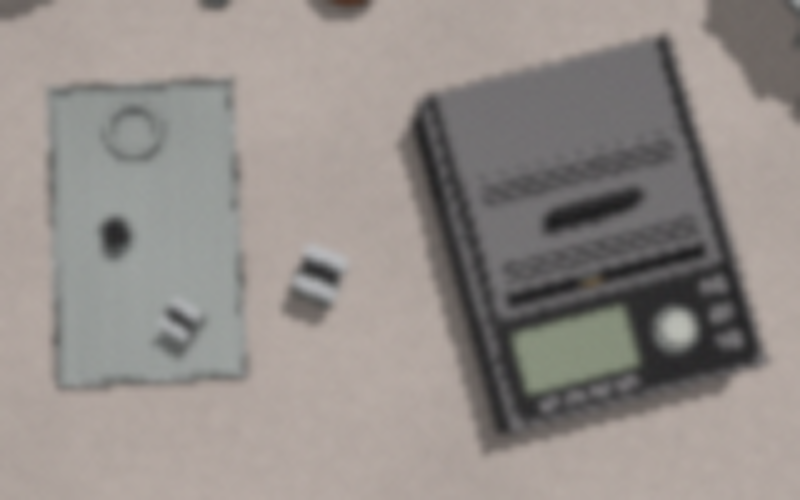

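View pics/c3.png

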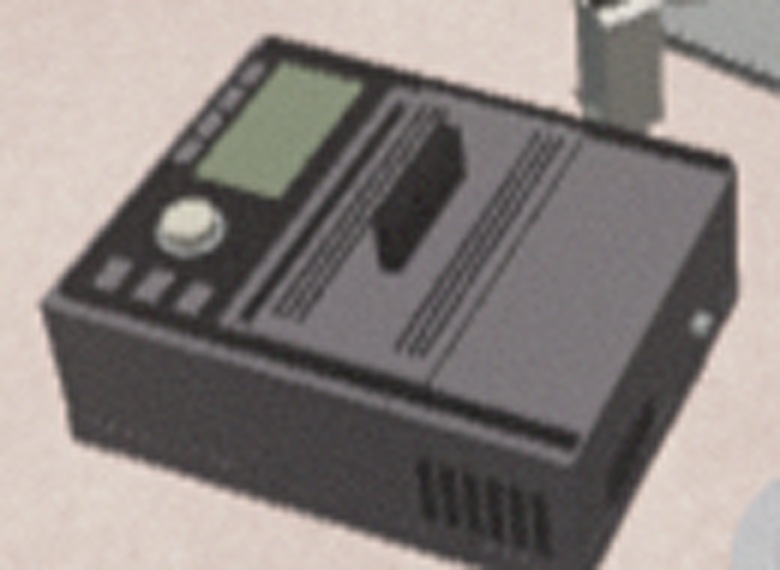

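```bash
cat > h.py <<'E'
import numpy as np,cv2
from scipy.spatial.transform import Rotation as R
def ray(c,uv,z):
    K,Rm,t=c["K"],c["R"],c["t"]
    uv=np.atleast_2d(np.asarray(uv,float))
    d=(np.linalg.inv(K)@np.c_[uv,np.ones(len(uv))].T).T@Rm
    o=-Rm.T@t
    return o+d*((z-o[2])/d[:,2])[:,None]
def proj(c,X):
    X=np.atleast_2d(X); p=(X@c["R"].T+c["t"])@c["K"].T
    return p[:,:2]/p[:,2:]
def cloud(c):
    d=c["d"]; v,u=np.mgrid[:384,:512]
    x=np.stack([(u-c["K"][0,2])/c["K"][0,0]*d,(v-c["K"][1,2])/c["K"][1,1]*d,d],-1)
    return (x-c["t"])@c["R"]
E
python3 - <<'E'
from h import *
for n in ("top","scene"):
    c=dict(np.load(n+"0.npz")); P=cloud(c)
    box={"top":(slice(140,245),slice(260,350)),"scene":(slice(180,285),slice(125,255))}[n]
    Q=P[box].reshape(-1,3); Q=Q[np.isfinite(Q).all(1)]
    print(n,"z hist",np.histogram(Q[:,2],bins=np.arange(-.01,.16,.01)))
    for lo,hi,nm in((.085,.115,"top"),(.122,.15,"grip")):
        m=(Q[:,2]>lo)&(Q[:,2]<hi); q=Q[m]; 
        r=cv2.minAreaRect((q[:,:2]*1000).astype(np.float32)); print(nm,m.sum(),r,q.mean(0), np.median(q[:,2]))
    # cells
    box={"top":(slice(195,235),slice(205,270)),"scene":(slice(160,215),slice(212,255))}[n]
    q=P[box].reshape(-1,3); q=q[q[:,2]>.045]
    for lo,hi in((-.005,.04),(.04,.15)) :
        pass
    print(len(q)); 
    from scipy.cluster.hierarchy import fclusterdata
    if len(q)>2:
        l=fclusterdata(q[:,:2],.02,criterion="distance")
        for k in set(l):
            w=q[l==k]
            if len(w)>8: print(n,k,len(w),w.mean(0),w.max(0),w.min(0))
E
```

```text
top z hist (array([1973, 3413,   36,  107,   35,   44,   36,   41,   49,   45, 1816,
       1641,   40,   63,   60,   10]), array([-0.01,  0.  ,  0.01,  0.02,  0.03,  0.04,  0.05,  0.06,  0.07,
        0.08,  0.09,  0.1 ,  0.11,  0.12,  0.13,  0.14,  0.15]))
top 3514 ((631.43115234375, -210.6678924560547), (382.15570068359375, 314.50982666015625), 15.82814884185791) [ 0.56214055 -0.18835304  0.09998768] 0.09970783159285976
grip 126 ((659.8215942382812, -255.90383911132812), (49.251007080078125, 279.1656799316406), 51.43998718261719) [ 0.65659847 -0.25173281  0.13234223] 0.1334379041522239
168
top 1 10 [0.3727773  0.03700851 1.41692129] [0.3727773  0.03700851 1.41692129] [0.3727773  0.03700851 1.41692129]
top 2 90 [0.5267708  0.01375615 0.08623451] [0.55052988 0.03335488 0.10209317] [ 0.50819666 -0.00402276  0.04838798]
top 3 48 [0.49264419 0.11828353 0.06720667] [0.50935314 0.13472796 0.07730328] [0.47876143 0.10470042 0.05220171]
top 4 20 [0.55915658 0.17147047 0.05063769] [0.56453388 0.18097948 0.0547108 ] [0.55191686 0.16095207 0.0453856 ]
scene z hist (array([2966, 2907,  327,  2
[... 345 characters left out ...]
-0.19893463  0.09821744] 0.09764860580407252
grip 219 ((647.8472900390625, -264.7978515625), (77.77156066894531, 269.442138671875), 51.755130767822266) [ 0.64494504 -0.25084116  0.13070686] 0.13157817112042916
589
scene 1 11 [ 1.14723467 -0.72480875  0.87465932] [ 1.14723467 -0.72480875  0.87465932] [ 1.14723467 -0.72480875  0.87465932]
scene 2 296 [ 0.60892689 -0.09336484  0.09961704] [ 0.6636115  -0.05854658  0.10761689] [ 0.55676835 -0.1341108   0.09165256]
scene 3 205 [0.53371211 0.00701145 0.0735543 ] [0.54981698 0.03074502 0.09636279] [ 0.50634362 -0.00952025  0.04501556]
scene 4 77 [0.4966634  0.11445329 0.06103409] [0.50957545 0.12977736 0.07485634] [0.47796942 0.10309255 0.04573471]
```

```bash
python3 - <<'E'
from h import *
b=np.load("top0.npz")["p"][:,:,::-1]; a=np.load("scene0.npz")["p"][:,:,::-1]
B=cv2.resize(b[205:225,212:262],None,fx=16,fy=16,interpolation=cv2.INTER_NEAREST)
A=cv2.resize(a[160:190,220:270],None,fx=16,fy=16,interpolation=cv2.INTER_NEAREST)[:280]
cv2.imwrite("pics/c4.png",np.vstack([B,A]))
E
```

```text
(no output)
```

View pics/c4.png

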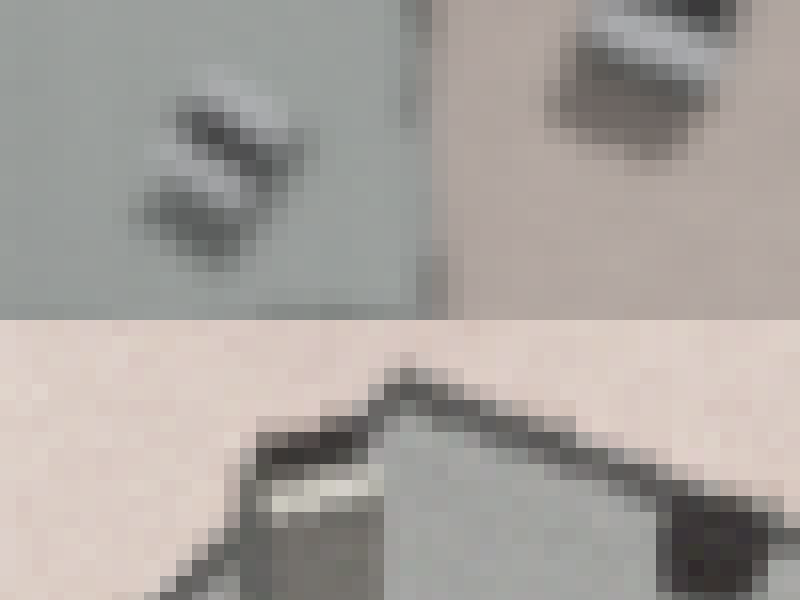

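```bash
python3 - <<'E'
from h import *
for n in ("top","scene"):
    c=dict(np.load(n+"0.npz")); P=cloud(c); p=c["p"]
    z=P[...,2]; roi=(P[...,0]>.4)&(P[...,0]<.8)&(P[...,1]>-.36)&(P[...,1]<-.04)
    m=((z>.083)&(z<.15)&roi).astype(np.uint8)
    k,l,st,ce=cv2.connectedComponentsWithStats(m); i=1+np.argmax(st[1:,4]); m=(l==i)
    g=p.astype(int).mean(2)
    v,u=np.nonzero(m)
    if 1:
        q=ray(c,np.c_[u,v],.099)
        q=q[(q[:,0]<.8)]
        r=cv2.minAreaRect((q[:,:2]*1000).astype(np.float32)); print(n,"body",len(q),r,np.median(q,0), cv2.boxPoints(r))
    # grip by depth
    m=(z>.120)&(z<.15)&roi; v,u=np.nonzero(m); print("grip px",len(u),u.min(),u.max(),v.min(),v.max())
    # key: bright
    m=((g>185)&(z>.085)&roi).astype(np.uint8); k,l,st,ce=cv2.connectedComponentsWithStats(m)
    for i in range(1,k):
        if st[i,4]>8: print("key?",st[i],ce[i],ray(c,ce[i],.1065))
# bar of cell in top
c=dict(np.load("top0.npz")); g=c["p"].astype(float).mean(2)
sub=np.zeros_like(g); sub[210:218,222:233]=1
w=np.clip(125-g,0,None)*sub
v,u=np.nonzero(w); ww=w[v,u]
print(np.round(g[207:223,218:234]).astype(int))
E
```

```text
top body 3568 ((562.4412841796875, -188.9962158203125), (260.8808288574219, 201.35433959960938), 15.644186019897461) [ 0.56297733 -0.1880077   0.099     ] [[ 409.6842  -127.22354]
 [ 463.98193 -321.11868]
 [ 715.19836 -250.76889]
 [ 660.90063  -56.87375]]
grip px 302 299 354 132 194
scene body 5188 ((568.759765625, -194.88873291015625), (263.74847412109375, 210.9517822265625), 15.578126907348633) [ 0.57610589 -0.20324657  0.099     ] [[ 413.40417  -128.70259 ]
 [ 470.05566  -331.9051  ]
 [ 724.11536  -261.0749  ]
 [ 667.46387   -57.872375]]
grip px 541 187 229 206 300
key? [152 219   8   5  29] [155.75862069 221.        ] [[ 0.48676406 -0.24915169  0.1065    ]]
key? [247 262  15  17  72] [252.83333333 268.97222222] [[ 0.79906901 -0.22453734  0.1065    ]]
key? [191 282  39  13 157] [211.75796178 286.30573248] [[ 0.75125668 -0.32279878  0.1065    ]]
[[157 157 157 158 157 158 158 158 156 156 158 157 156 157 157 157]
 [157 156 156 157 156 157 158 158 158 157 158 157 157 156 157 156]
 [157 157 156 156 157 158 162 166 163 159 157 156 156 156 156 157]
 [156 157 155 157 155 154 161 169 171 167 161 157 157 157 156 156]
 [157 156 155 155 149 134 131 145 163 173 171 163 156 156 156 156]
 [157 155 155 154 143 113  90 102 130 159 169 165 152 152 155 156]
 [157 156 155 157 156 128  90  72  88 119 141 146 135 143 153 156]
 [157 155 156 161 166 158 129 103  81  80 100 115 120 140 153 156]
 [157 156 155 156 155 161 160 151 124  90  86 105 126 147 154 156]
 [156 155 153 146 131 135 152 162 154 125 103 120 142 153 156 156]
 [156 154 146 128 111 106 118 137 149 130 117 134 150 155 157 156]
 [155 151 136 117 102  95  96 105 116 116 127 145 154 156 156 157]
 [155 153 144 135 119 101  93  93 100 120 141 152 156 156 156 156]
 [154 155 152 150 139 121 107 100 110 135 150 155 156 157 155 156]
 [155 154 153 154 152 144 134 123 132 148 154 155 157 156 156 156]
 [154 154 154 154 156 154 149 145 148 153 155 155 156 157 156 156]]
```

```bash
python3 - <<'E'
from h import *
a=np.deg2rad(15.65); ex=np.array([np.cos(a),np.sin(a)]); ey=np.array([-ex[1],ex[0]])
C=np.array([.5624,-.1890])
loc=lambda q:np.c_[(q[:,:2]-C)@ex,(q[:,:2]-C)@ey]*1000
for n in ("top","scene"):
    c=dict(np.load(n+"0.npz")); g=c["p"].astype(float).mean(2)
    if n=="top": kb=(208,225,317,335); gb=(186,198,296,321)
    else: kb=(214,228,148,164); gb=(202,232,185,205)
    s=np.zeros_like(g); s[kb[0]:kb[1],kb[2]:kb[3]]=1
    m=(g>(140 if n=="top" else 160))*s; v,u=np.nonzero(m); w=ray(c,np.c_[u,v],.1065); print(n,"key",len(u),u.mean(),v.mean(),w.mean(0),loc(w).min(0),loc(w).max(0),loc(w).mean(0))
    s=np.zeros_like(g); s[gb[0]:gb[1],gb[2]:gb[3]]=1
    m=(g<55)*s; v,u=np.nonzero(m); w=ray(c,np.c_[u,v],.137); L=loc(w); print(n,"grip",len(u),u.mean(),v.mean(),w.mean(0),L.min(0),L.max(0),L.mean(0))
    P=cloud(c); z=P[...,2]*s; m=z>.122; Q=P[m]; L=loc(Q); print("grip cloud",len(Q),np.median(Q,0),L.min(0),L.max(0),np.median(L,0))
c=dict(np.load("top0.npz")); g=c["p"].astype(float).mean(2)
# bar rows/cols
sub=np.zeros_like(g,bool); sub[211:218,222:232]=1; sub[216:,:226]=0; sub[215:218,222:226]=0
w=np.clip(135-g,0,None)*sub; v,u=np.nonzero(w); ww=w[v,u]
q=ray(c,np.c_[u,v],.073)[:,:2]; mu=np.average(q,0,ww); cov=np.cov(q.T,aweights=ww); e,V=np.linalg.eigh(cov)
print("bar",np.average(u,weights=ww),np.average(v,weights=ww),mu,np.sqrt(e*12),np.rad2deg(np.arctan2(V[1,1],V[0,1]))%180)
c=dict(np.load("scene0.npz")); g=c["p"].astype(float).mean(2)
print(np.round(g[163:188,233:248]).astype(int))
E
```

```text
top key 31 325.1290322580645 215.1290322580645 [ 0.48818291 -0.25187283  0.1065    ] [-99.39843791 -50.96103336] [-77.22009506 -29.43147452] [-88.42626922 -40.52116164]
top grip 57 307.9122807017544 191.66666666666666 [ 0.57003334 -0.18381326  0.137     ] [  3.02804895 -32.01027847] [14.4016261  36.83291702] [8.74952797 2.93527928]
grip cloud 71 [ 0.57280395 -0.18449201  0.13763816] [-121.62481254  -33.44882814] [ 18.56429508 268.78248089] [11.76669768  0.91157329]
scene key 38 155.57894736842104 220.89473684210526 [ 0.48603759 -0.24913824  0.1065    ] [-123.8052468   -47.93934522] [-78.20214067 -20.99300075] [-89.75436864 -37.30923002]
scene grip 178 193.76966292134833 216.90449438202248 [ 0.58270571 -0.19636984  0.137     ] [-32.17701549 -57.76541122] [32.12245149 32.88987411] [ 17.56483328 -12.57429645]
grip cloud 131 [ 0.57880524 -0.19110657  0.13520352] [   6.85453174 -673.71013032] [418.61351014  31.53808412] [15.94375396 -7.22143488]
bar 226.37271897810217 213.8991788321168 [0.48997682 0.11420891] [0.01021408 0.02791927] 58.10259867304744
[[207 207 207 205 206 201 201 203 206 
[... 837 characters left out ...]
2 163]
 [159 148 103  96 110 111 112 113 114 113 121 163 166 162 165]
 [162 145  96  98 108 113 112 111 113 112 117 163 164 163 167]
 [160 136  98  96 107 113 112 114 111 110 121 160 165 164 162]
 [161 129  97  94 107 113 111 113 112 113 116 160 164 163 164]
 [161 160 105  94 105 113 117 112 113 112 121 162 163 165 161]
 [163 162 119 107 110 109 111 113 114 111 122 164 166 162 165]
 [176 161 141 113 107 110 112 111 110 111 121 162 166 164 163]
 [203 181 161 119 109 112 115 114 122 121 136 162 167 163 163]
 [203 191 158 134 130 127 134 138 143 145 161 164 166 164 162]
 [158 153 151 163 155 153 161 163 162 162 164 166 161 166 165]
 [112 121 149 163 159 164 163 163 164 164 162 165 165 161 163]]
```

```bash
cat >> h.py <<'E'
def plan(pos,jaw_deg):
    """tool-frame shift mm / turn deg to a straight-down pose with jaw (tool x) along jaw_deg (nearest of the two)"""
    from plant import ctrl
    s=ctrl.get_state(); Rc=R.from_quat(s["tcp_rot"]).as_matrix(); p=s["eef_pos"]
    out=[]
    for k in (0,180):
        a=np.deg2rad(jaw_deg+k); x=np.array([np.cos(a),np.sin(a),0]); y=np.array([0,0,-1.]); z=np.cross(x,y)
        rv=np.rad2deg(R.from_matrix(Rc.T@np.c_[x,y,z]).as_rotvec()); out.append((np.linalg.norm(rv),k,rv))
    for n,k,rv in sorted(out,key=lambda t:t[0]): print("turn",k,np.round(rv,2))
    print("shift mm",np.round(Rc.T@(np.array(pos)-p)*1000,1),"| now",np.round(p,4),"jaw",np.round(np.rad2deg(np.arctan2(Rc[1,0],Rc[0,0])),2),"f",np.round(s["contact_force"],1),"open",round(s["opening"],3),"t",round(s["time"],2),"q",np.round(s["qpos"],2))
E
python3 - <<'E'
from h import *
plan([.571,-.184,.20],15.65)
E
```

```text
turn 0 [ 4.000e-02  5.184e+01 -1.200e-01]
turn 180 [-1.5000e-01 -1.2816e+02 -5.0000e-02]
shift mm [-625.8   31.2 -598.1] | now [0.258  0.6231 0.2301] jaw 67.49 f [-0.8 -0.2  0.4] open 0.998 t 0.1 q [ 1.03  0.29  1.58  0.    1.28 -0.15]
```

Candidates for the reference cell in the scene view:
- The block in the tray at (240,176), with its top measured at 0.073 m. That equals the 3 mm floor plus 70 mm.
- The larger block outside the tray at (228,193), with its top at about 0.10 m.
- The vial at (264,174).

I choose the one in the tray: it is the smaller and has the bar. The crop confirms it. First, I go to the cover's ridge.

Request:
step_arm --rows '[[[0, 52, 0], [-626, 31, -598], 0.4], [[0, 52, 0], [-626, 31, -598], 0.4], [[0, 52, 0], [-626, 31, -598], 0.4], [[0, 52, 0], [-626, 31, -598], 0.4], [[0, 52, 0], [-626, 31, -598], 0.4], [[0, 52, 0], [-626, 31, -598], 0.4], [[0, 52, 0], [-626, 31, -598], 0.4], [[0, 52, 0], [-626, 31, -598], 0.4], [[0, 52, 0], [-626, 31, -598], 0.4], [[0, 52, 0], [-626, 31, -598], 0.4]]'

```text
time: 0.93
eef_pos: [0.4087, 0.2334, 0.2161]
tcp_rot: [0.701, 0.095, -0.096, -0.701]
contact_force: [0.9, 0.7, 0.3]
opening: 0.6
```

```bash
python3 - <<'E'
from h import *
plan([.571,-.184,.20],15.65)
E
```

```text
turn 0 [ 0.   -0.13 -0.01]
turn 180 [2.0000e-02 1.7987e+02 0.0000e+00]
shift mm [  44.7   16.1 -445.6] | now [0.4087 0.2334 0.2161] jaw 15.52 f [0.9 0.7 0.3] open 0.6 t 0.93 q [ 0.3  -0.16  2.08 -0.    1.23  0.03]
```

Request:
step_arm --rows '[[[0, 0, 0], [40, 14, -400], 0.4], [[0, 0, 0], [40, 14, -400], 0.4], [[0, 0, 0], [40, 14, -400], 0.4], [[0, 0, 0], [40, 14, -400], 0.4], [[0, 0, 0], [40, 14, -400], 0.4], [[0, 0, 0], [40, 14, -400], 0.4], [[0, 0, 0], [40, 14, -400], 0.4], [[0, 0, 0], [40, 14, -400], 0.4], [[0, 0, 0], [40, 14, -400], 0.4], [[0, 0, 0], [40, 14, -400], 0.4]]'

```text
time: 1.77
eef_pos: [0.5546, -0.143, 0.2018]
tcp_rot: [0.701, 0.094, -0.095, -0.701]
contact_force: [-0.7, 0.7, 0.4]
opening: 0.602
```

Request:
step_arm --rows '[[[0, 0, 0], [4, 2, -30], 0.4], [[0, 0, 0], [4, 2, -30], 0.4], [[0, 0, 0], [4, 2, -30], 0.4]]'

```text
time: 2.02
eef_pos: [0.5658, -0.1685, 0.1994]
tcp_rot: [-0.7, -0.094, 0.095, 0.701]
contact_force: [0.5, 0.4, 0.3]
opening: 0.601
```

```bash
python3 - <<'E'
from h import *
plan([.571,-.184,.111],15.65)
E
```

```text
turn 0 [-0.08 -0.3  -0.08]
turn 180 [ 1.200e-01  1.797e+02 -1.300e-01]
shift mm [  1.   88.4 -16.5] | now [ 0.5658 -0.1685  0.1994] jaw 15.35 f [0.5 0.4 0.3] open 0.601 t 2.02 q [-0.46  0.13  1.82  0.    1.19 -0.73]
```

Request:
step_arm --rows '[[[0, -0.3, 0], [1, 25, -16], 0.4], [[0, -0.3, 0], [1, 50, -16], 0.4], [[0, -0.3, 0], [1, 70, -16], 0.4], [[0, -0.3, 0], [1, 82, -16], 0.4], [[0, -0.3, 0], [1, 88, -16], 0.4], [[0, -0.3, 0], [1, 88, -16], 0.4]]'

```text
time: 2.52
eef_pos: [0.5703, -0.1811, 0.1109]
tcp_rot: [-0.7, -0.097, 0.098, 0.701]
contact_force: [-0.3, 0.6, 0.3]
opening: 0.598
```

Request:
step_arm --newtons 30 --rows '[[[0, 0, 0], [0, 0, 0], 0.7], [[0, 0, 0], [0, 0, 0], 1], [[0, 0, 0], [0, 0, 0], 1], [[0, 0, 0], [0, 0, 0], 1], [[0, 0, 0], [0, 0, 0], 1], [[0, 0, 0], [0, 0, 0], 1], [[0, 0, 0], [0, 0, 0], 1], [[0, 0, 0], [0, 0, 0], 1]]'

```text
time: 3.18
eef_pos: [0.5724, -0.1827, 0.1142]
tcp_rot: [0.701, 0.098, -0.096, -0.7]
contact_force: [0.1, 1.3, 5.4]
opening: 0.133
```

```bash
python3 - <<'E'
from h import *
plan([.571,-.184,.111],15.65)
from plant import viewer
p,d=viewer.read_camera("scene"); cv2.imwrite("pics/s1.png",cv2.resize(p[130:290,100:310,::-1],None,fx=3.5,fy=3.5,interpolation=cv2.INTER_CUBIC))
E
```

```text
turn 0 [0.08 0.12 0.14]
turn 180 [ 2.2000e-01 -1.7988e+02 -1.3000e-01]
shift mm [-1.7  3.2 -0.9] | now [ 0.5724 -0.1827  0.1142] jaw 15.77 f [0.1 1.3 5.4] open 0.133 t 3.18 q [-0.48  0.25  1.85  0.    1.04 -0.75]
```

View pics/s1.png

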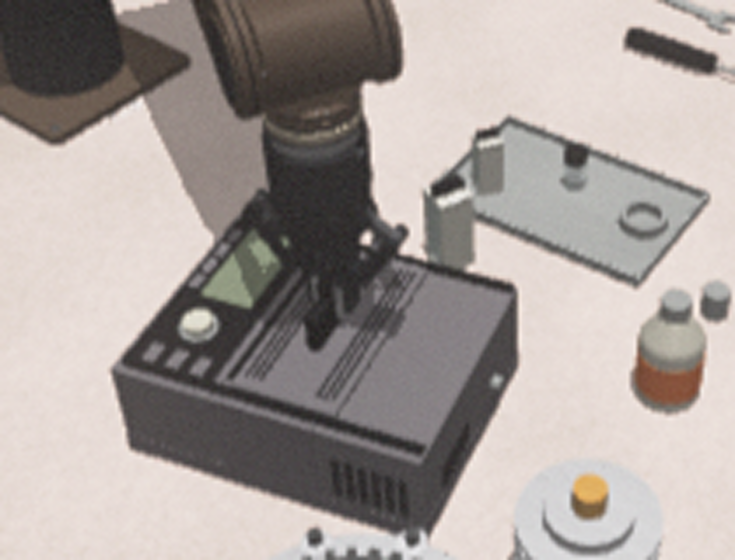

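Request:
step_arm --rows '[[[0, 0, 0], [4, -2, 0], 1], [[0, 0, 0], [11, -3, 0], 1], [[0, 0, 0], [19, -3, 0], 1], [[0, 0, 0], [27, -3, 0], 1], [[0, 0, 0], [35, -3, 0], 1], [[0, 0, 0], [43, -3, 0], 1], [[0, 0, 0], [51, -3, 0], 1], [[0, 0, 0], [57, -3, 0], 1], [[0, 0, 0], [60, -3, 0], 1], [[0, 0, 0], [60, -3, 0], 1]]'

```text
time: 4.07
eef_pos: [0.6293, -0.1668, 0.1144]
tcp_rot: [0.701, 0.097, -0.097, -0.7]
contact_force: [-0.0, -4.9, -5.4]
opening: 0.132
```

Request:
step_arm --rows '[[[0, 0, 0], [4, 0, 0], 1], [[0, 0, 0], [8, 0, 0], 1], [[0, 0, 0], [10, 0, 0], 1], [[0, 0, 0], [10, 0, 0], 1]]'

```text
time: 4.4
eef_pos: [0.6384, -0.1643, 0.1144]
tcp_rot: [0.701, 0.097, -0.097, -0.7]
contact_force: [-0.9, -5.1, -4.0]
opening: 0.131
```

Request:
step_arm --rows '[[[0, 0, 0], [3, -1, 0], 1], [[0, 0, 0], [5, -1, 0], 1], [[0, 0, 0], [5, -1, 0], 1]]'

```text
time: 4.65
eef_pos: [0.6425, -0.1631, 0.1144]
tcp_rot: [0.701, 0.096, -0.098, -0.7]
contact_force: [-0.3, -6.5, -6.8]
opening: 0.134
```

Request:
step_arm --rows '[[[0, 0, 0], [3, 0, 0], 1], [[0, 0, 0], [5, 0, 0], 1], [[0, 0, 0], [5, 0, 0], 1]]'

```text
time: 4.9
eef_pos: [0.643, -0.1629, 0.1144]
tcp_rot: [0.7, 0.092, -0.103, -0.7]
contact_force: [-15.3, -9.0, 0.3]
opening: 0.133
```

Request:
step_arm --rows '[[[0, 0, 0], [2, 0, 0], 1], [[0, 0, 0], [4, 0, 0], 1], [[0, 0, 0], [4, 0, 0], 1]]'

```text
time: 5.15
eef_pos: [0.643, -0.1628, 0.1143]
tcp_rot: [-0.7, -0.088, 0.107, 0.7]
contact_force: [-27.0, -12.2, 7.1]
opening: 0.127
```

Request:
step_arm --rows '[[[0, 0, 0], [-4, 0, 0], 1], [[0, 0, 0], [-8, 0, 0], 1], [[0, 0, 0], [-8, 0, 0], 1]]'

```text
time: 5.4
eef_pos: [0.6427, -0.163, 0.1144]
tcp_rot: [0.701, 0.096, -0.098, -0.7]
contact_force: [-1.2, -7.0, -5.5]
opening: 0.134
```

Request:
step_arm --rows '[[[0, 0, 0], [0, 0, 0], 0.6], [[0, 0, 0], [0, 0, 0], 0.5], [[0, 0, 0], [0, 0, 0], 0.5], [[0, 0, 0], [0, 0, 0], 0.5], [[0, 0, 0], [0, -30, 0], 0.5], [[0, 0, 0], [0, -60, 0], 0.5], [[0, 0, 0], [0, -80, 0], 0.5], [[0, 0, 0], [0, -90, 0], 0.5]]'

```text
time: 6.07
eef_pos: [0.6465, -0.1618, 0.2113]
tcp_rot: [0.701, 0.1, -0.095, -0.699]
contact_force: [0.1, -0.1, -0.1]
opening: 0.5
```

```bash
python3 - <<'E'
from h import *
from plant import viewer
# cell 0.490,0.1142; cell x 58deg -> jaws along 148
plan([.490,.1142,.15],148.1)
for n in("scene","top"):
    p,d=viewer.read_camera(n); c=viewer.calibration(n); np.savez(f"{n}1.npz",p=p,d=d,**c)
    q=p[130:290,100:310] if n=="scene" else p[130:250,240:380]
    cv2.imwrite(f"pics/{n}1.png",cv2.resize(q[:,:,::-1],None,fx=3.6,fy=3.6,interpolation=cv2.INTER_CUBIC))
E
```

```text
turn 180 [ 0.07 47.74  0.41]
turn 0 [ 5.1000e-01 -1.3226e+02 -9.0000e-02]
shift mm [-75.6  59.7 308.5] | now [ 0.6465 -0.1618  0.2113] jaw 15.84 f [ 0.1 -0.1 -0.1] open 0.5 t 6.07 q [-0.4   0.28  1.62  0.    1.23 -0.67]
```

View pics/scene1.png

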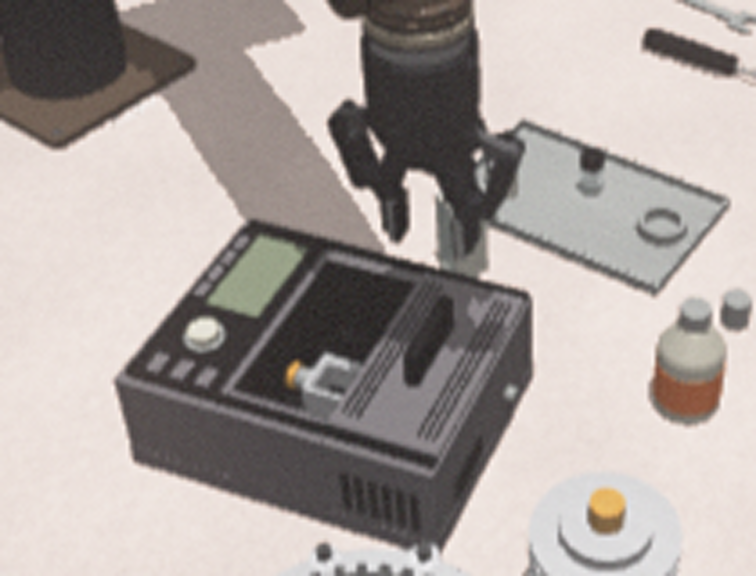

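View pics/top1.png

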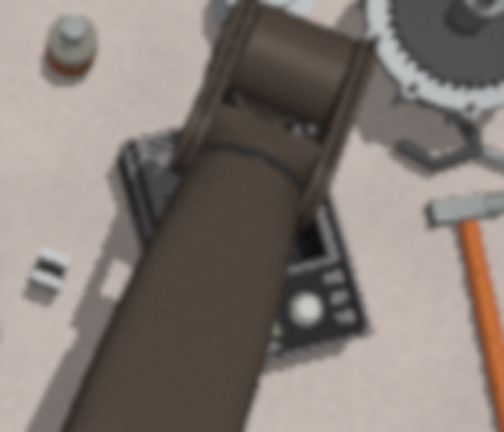

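Request:
step_arm --rows '[[[0, 7, 0], [-10, 5, 35], 0.4], [[0, 14, 0], [-20, 15, 75], 0.4], [[0, 21, 0], [-30, 25, 115], 0.4], [[0, 28, 0], [-40, 35, 155], 0.4], [[0, 35, 0], [-50, 40, 195], 0.4], [[0, 42, 0], [-60, 40, 235], 0.4], [[0, 47.7, 0.4], [-70, 40, 270], 0.4], [[0, 47.7, 0.4], [-74, 40, 295], 0.4], [[0, 47.7, 0.4], [-75.6, 40, 308], 0.4], [[0, 47.7, 0.4], [-75.6, 40, 308], 0.4]]'

```text
time: 7.0
eef_pos: [0.4859, 0.116, 0.1648]
tcp_rot: [0.681, -0.196, 0.19, -0.68]
contact_force: [-0.3, 0.9, -0.9]
opening: 0.599
```

```bash
python3 - <<'E'
from h import *
from plant import viewer
for n in("scene","top"):
    p,d=viewer.read_camera(n); c=viewer.calibration(n); np.savez(f"{n}2.npz",p=p,d=d,**c)
    q=p[130:290,100:310] if n=="scene" else p[140:250,240:380]
    cv2.imwrite(f"pics/{n}2.png",cv2.resize(q[:,:,::-1],None,fx=3.6 if n=="scene" else 5.4,fy=3.6 if n=="scene" else 5.4,interpolation=cv2.INTER_CUBIC))
plan([.490,.1142,.036],148.1)
E
```

```text
turn 180 [ 0.21  0.06 -0.37]
turn 0 [  -0.59 -179.94   -0.33]
shift mm [  2.4 129.7   1.9] | now [0.4879 0.1138 0.1657] jaw -31.84 f [-0.5 -0.6  0.4] open 0.599 t 7.1 q [ 0.03 -0.03  2.05  0.    1.13  0.58]
```

View pics/scene2.png

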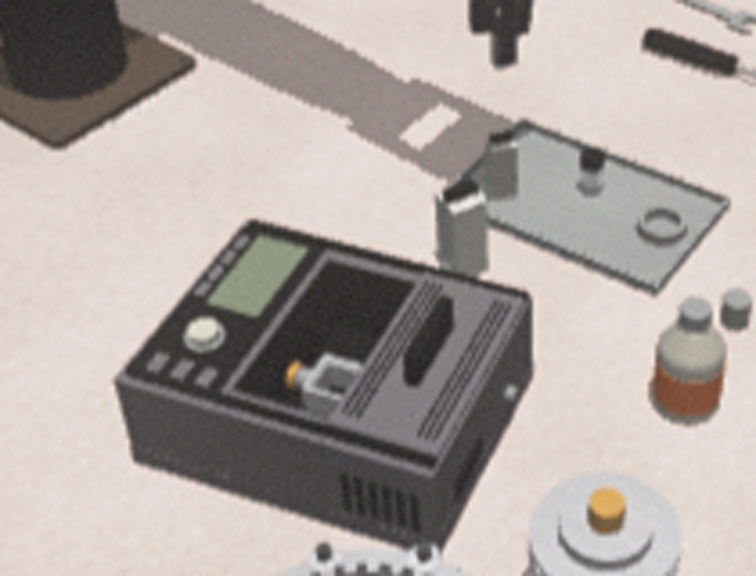

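View pics/top2.png

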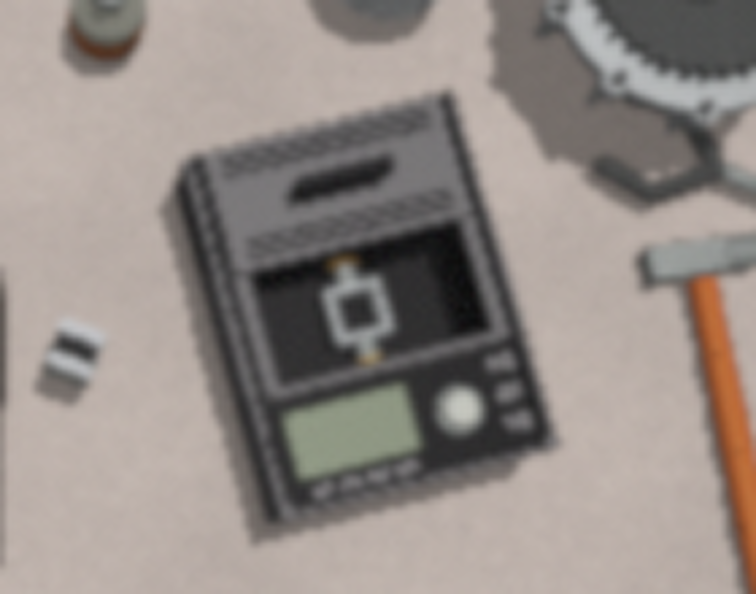

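```bash
python3 - <<'E'
from h import *
a=np.deg2rad(15.65); ex=np.array([np.cos(a),np.sin(a)]); ey=np.array([-ex[1],ex[0]])
O=np.array([.643,-.163])-.085*ex
loc=lambda q:np.c_[(q[:,:2]-O)@ex,(q[:,:2]-O)@ey]*1000
c=dict(np.load("top2.npz")); g=c["p"].astype(float).mean(2)
print(np.round(g[185:212,296:318]).astype(int))
s=np.zeros_like(g,bool); s[186:212,296:316]=1
for th in (80,95,110):
    m=(g>th)&s; k,l,st,ce=cv2.connectedComponentsWithStats(m.astype(np.uint8)); i=1+np.argmax(st[1:,4]); m=l==i
    v,u=np.nonzero(m); w=ray(c,np.c_[u,v],.048); L=loc(w)
    # only the band |x| to avoid barrels
    print(th,len(u),"px",u.mean(),v.mean(),"w",w.mean(0),"loc",L.min(0),L.max(0),L.mean(0), cv2.minAreaRect(L.astype(np.float32)))
# ridge dark
s=np.zeros_like(g,bool); s[166:180,290:316]=1
m=(g<62)&s; v,u=np.nonzero(m); w=ray(c,np.c_[u,v],.137); L=loc(w); print("ridge",len(u),u.mean(),v.mean(),w.mean(0),L.min(0),L.max(0),L.mean(0))
print(np.round(g[166:182,288:318]).astype(int))
E
```

```text
[[ 95 102 105 103 103 103  94  82  78  74  61  48  42  37  29  23  20  23
   23  22  22  24]
 [105 107 101  87  79  76  67  54  48  41  32  25  18  22  23  19  21  21
   22  23  24  28]
 [ 82  80  69  55  48  52  55  56  54  46  34  20  20  22  22  21  25  27
   29  30  30  35]
 [ 42  42  37  30  39  57  76  90  87  70  47  27  21  23  28  29  31  38
   41  41  41  43]
 [ 20  21  21  26  41  63  94 124 122  95  58  36  32  33  39  40  41  44
   46  46  47  45]
 [ 21  22  23  25  36  60 101 135 139 115  81  65  67  70  61  50  46  47
   48  47  46  48]
 [ 28  32  32  31  36  59  99 135 147 137 114 108 115 119  93  62  47  46
   46  47  47  46]
 [ 38  43  42  48  62  80 114 145 162 158 146 141 143 145 115  71  51  47
   47  48  46  47]
 [ 47  48  49  68 104 127 145 154 155 145 132 123 128 140 122  83  55  47
   48  47  46  48]
 [ 49  50  53  87 132 145 140 129 117 102  88  83 100 128 128  96  61  49
   48  47  47  46]
 [ 49  48  49  82 129 144 120  89  72  60  56  56  81 122 142 115  71  50
   47  47  48  46]
 [ 50  48  44  70 117 142 117  75  50  48  46  46  70 111 141 126  85  53
   
[... 3677 characters left out ...]
 74  80  95 104 106 108
  114 118 119 118 120 116 114 112 108 103 100  93]
 [122 122 123 120 110  88  71  71  74  80  95 104 107 109 113 118 119 120
  119 117 114 114 113 105  98  94  92  98  97  90]
 [121 122 122 121 115 102 100 106 107 108 115 119 118 119 119 117 116 114
  112 107  99  96  94  94  95  88  83  89  92  92]
 [121 122 122 122 120 116 116 118 118 119 119 119 116 114 115 107  98  95
   95  95  98  94  87  86  88  87  89  92  89  89]
 [122 121 123 122 122 121 121 117 118 116 114 107  99  96  96  96  97  94
   87  87  89  91  93  97  92  86  89  94  96  99]
 [121 122 121 119 119 118 113 104  98  97  97  98  98  92  87  87  92  91
   94  93  83  83  91  97 100 100 102 103 103  96]]
```

```bash
python3 - <<'E'
from h import *
O0=np.array([.643,-.163])
c=dict(np.load("top2.npz")); g=c["p"].astype(np.float32).mean(2)
def prof(th,z,axis,fix,rng,O):
    a=np.deg2rad(th); ex=np.array([np.cos(a),np.sin(a)]); ey=np.array([-ex[1],ex[0]])
    s=np.arange(*rng,.25); out=0
    for f in fix:
        X=O+ (np.outer(s,ex)+f*ey if axis=="x" else np.outer(s,ey)+f*ex)/1000
        uv=proj(c,np.c_[X,np.full(len(s),z)]).astype(np.float32)
        out=out+cv2.remap(g.astype(np.float32),uv[:,0].reshape(1,-1),uv[:,1].reshape(1,-1),cv2.INTER_LINEAR)[0]
    return s,out/len(fix)
def cross(s,p,lv):
    i=np.nonzero((p[:-1]-lv)*(p[1:]-lv)<0)[0]
    return [(round(float(s[k]+(lv-p[k])/(p[k+1]-p[k])*.25),2),"+" if p[k+1]>p[k] else "-") for k in i]
th=15.7; a=np.deg2rad(th); O=O0-.085*np.array([np.cos(a),np.sin(a)])
for fx in ((-16,-8),(-6,-2),(2,6),(8,14)):
    s,p=prof(th,.048,"y",np.linspace(*fx,5),(-45,35),O); print("y-prof x",fx,cross(s,p,93))
for fy in ((-22,-18),(-17,-14),(4,6),(8,12)):
    s,p=prof(th,.048,"x",np.linspace(*fy,5),(-38,38),O); print("x-prof y",fy,cross(s,p,93))
# compartment at z .096 ; ridge top .137
s,p=prof(th,.137,"x",np.linspace(-25,15,9),(60,110),O); print("ridge x",cross(s,p,80))
s,p=prof(th,.137,"y",np.linspace(83,87,5),(-60,60),O); print("ridge y",cross(s,p,80))
s,p=prof(th,.1065,"y",np.linspace(-91,-87,3),(-70,0),O); print("key y",cross(s,p,130))
for y in (-43,-45):
  s,p=prof(th,.1065,"x",np.linspace(y-3,y+3,3),(-120,-60),O); print("key x",cross(s,p,130))
E
```

```text
y-prof x (-16, -8) [(-28.53, '+'), (-10.6, '-'), (-9.76, '+'), (-9.73, '-'), (-9.35, '+'), (17.82, '-')]
y-prof x (-6, -2) [(-28.65, '+'), (-16.33, '-'), (6.46, '+'), (17.76, '-')]
y-prof x (2, 6) [(-28.47, '+'), (-16.48, '-'), (6.45, '+'), (17.85, '-')]
y-prof x (8, 14) [(-28.07, '+'), (-12.49, '-'), (0.56, '+'), (17.77, '-')]
x-prof y (-22, -18) [(-22.53, '+'), (22.41, '-')]
x-prof y (-17, -14) [(-23.53, '+'), (-9.67, '-'), (8.87, '+'), (23.44, '-')]
x-prof y (4, 6) [(-24.46, '+'), (-10.16, '-'), (9.12, '+'), (24.75, '-')]
x-prof y (8, 12) [(-22.76, '+'), (22.46, '-')]
ridge x [(71.77, '-'), (89.57, '+')]
ridge y [(-38.44, '-'), (31.79, '+')]
key y [(-56.03, '+'), (-29.67, '-'), (-5.0, '+')]
key x [(-101.12, '+'), (-74.92, '-')]
key x [(-100.88, '+'), (-75.08, '-')]
```

```bash
python3 - <<'E'
from h import *
c=dict(np.load("scene0.npz")); t=dict(np.load("top0.npz"))
for x,y in ((.49,.1142),):
  for z in (.073,.065,.003):
    print(z,proj(c,[[x,y,z]]),proj(t,[[x,y,z]]))
    a=np.deg2rad(58.1);ex=np.array([np.cos(a),np.sin(a)]);ey=np.array([-ex[1],ex[0]])
    print(np.round(proj(c,[np.r_[np.array([x,y])+sx*.0125*ex+sy*.0125*ey,z] for sx,sy in((1,1),(1,-1),(-1,-1),(-1,1))]),1).tolist())
E
```

```text
0.073 [[237.28294102 167.70065724]] [[226.37467583 213.89239205]]
[[239.4, 164.9], [242.0, 169.0], [235.1, 170.6], [232.6, 166.4]]
0.065 [[237.31039938 169.58058356]] [[226.4912489  214.07839318]]
[[239.4, 166.7], [242.1, 170.9], [235.1, 172.5], [232.6, 168.3]]
0.003 [[237.51625065 183.6741148 ]] [[227.35052944 215.44944005]]
[[239.6, 180.8], [242.1, 185.0], [235.4, 186.6], [232.9, 182.4]]
```

```bash
python3 - <<'E'
from h import *
plan([.4905,.115,.036],148.1)
E
```

```text
turn 180 [ 0.21  0.06 -0.37]
turn 0 [  -0.59 -179.94   -0.33]
shift mm [  2.4 129.7   2.9] | now [0.4879 0.1138 0.1657] jaw -31.84 f [-0.5 -0.6  0.4] open 0.599 t 7.1 q [ 0.03 -0.03  2.05  0.    1.13  0.58]
```

Request:
step_arm --rows '[[[0.2, 0, -0.4], [2.4, 15, 2.9], 0.4], [[0.2, 0, -0.4], [2.4, 40, 2.9], 0.4], [[0.2, 0, -0.4], [2.4, 65, 2.9], 0.4], [[0.2, 0, -0.4], [2.4, 75, 2.9], 0.4], [[0.2, 0, -0.4], [2.4, 75, 2.9], 0.4]]'

```text
time: 7.52
eef_pos: [0.4892, 0.1139, 0.0881]
tcp_rot: [0.68, -0.197, 0.193, -0.679]
contact_force: [-0.2, -1.2, -0.6]
opening: 0.597
```

```bash
python3 - <<'E'
from h import *
from plant import viewer
plan([.4905,.115,.036],148.1)
n="scene";p,d=viewer.read_camera(n)
cv2.imwrite(f"pics/s3.png",cv2.resize(p[110:220,190:290,::-1],None,fx=5.4,fy=5.4,interpolation=cv2.INTER_CUBIC))
E
```

```text
turn 180 [ 0.19 -0.11 -0.27]
turn 0 [  0.43 179.89   0.29]
shift mm [ 0.8 52.1  1.8] | now [0.4892 0.1139 0.0881] jaw -32.01 f [-0.2 -1.2 -0.6] open 0.597 t 7.52 q [ 0.03  0.08  2.1  -0.    0.97  0.59]
```

View pics/s3.png

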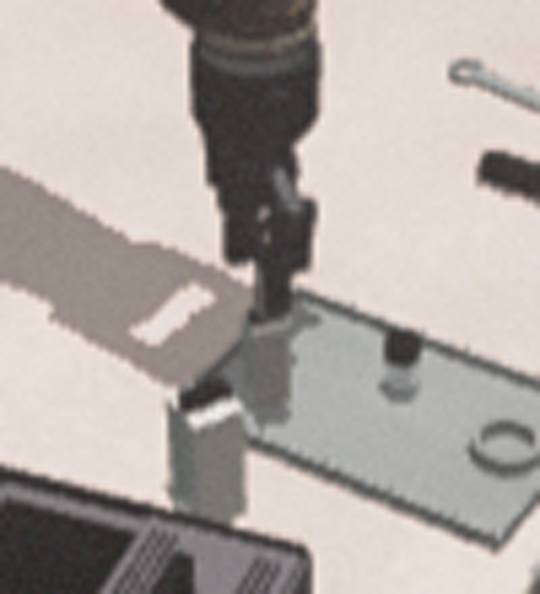

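Request:
step_arm --rows '[[[0.2, 0, -0.3], [0.8, 15, 1.5], 0.4], [[0.2, 0, -0.3], [0.8, 32, 1.5], 0.4], [[0.2, 0, -0.3], [0.8, 45, 1.5], 0.4], [[0.2, 0, -0.3], [0.8, 51, 1.5], 0.4], [[0.2, 0, -0.3], [0.8, 51, 1.5], 0.4]]'

```text
time: 7.98
eef_pos: [0.4927, 0.1158, 0.0404]
tcp_rot: [-0.679, 0.192, -0.197, 0.681]
contact_force: [-0.7, -0.3, -0.0]
opening: 0.601
```

Request:
step_arm --newtons 30 --rows '[[[0, 0, 0], [0, 0, 0], 0.6], [[0, 0, 0], [0, 0, 0], 0.7], [[0, 0, 0], [0, 0, 0], 0.8], [[0, 0, 0], [0, 0, 0], 1], [[0, 0, 0], [0, 0, 0], 1], [[0, 0, 0], [0, 0, 0], 1], [[0, 0, 0], [0, 0, 0], 1], [[0, 0, 0], [0, 0, 0], 1]]'

```text
time: 8.65
eef_pos: [0.4938, 0.1162, 0.0419]
tcp_rot: [-0.679, 0.191, -0.198, 0.681]
contact_force: [-1.0, -0.8, 6.2]
opening: 0.285
```

```bash
python3 - <<'E'
from h import *
plan([.4905,.115,.036],148.1)
E
```

```text
turn 180 [-0.32  0.01  0.48]
turn 0 [   0.76 -179.99    0.5 ]
shift mm [-2.2  5.9 -2.8] | now [0.4938 0.1162 0.0419] jaw -31.89 f [-1.  -0.8  6.2] open 0.285 t 8.65 q [0.03 0.16 2.11 0.   0.86 0.59]
```

Request:
step_arm --newtons 40 --rows '[[[0, 0, 0], [0, -5, 0], 1], [[0, 0, 0], [0, -15, 0], 1], [[0, 0, 0], [0, -35, 0], 1], [[0, 0, 0], [0, -60, 0], 1], [[0, 0, 0], [0, -85, 0], 1], [[0, 0, 0], [0, -110, 0], 1], [[0, 0, 0], [0, -135, 0], 1], [[0, 0, 0], [0, -150, 0], 1], [[0, 0, 0], [0, -158, 0], 1], [[0, 0, 0], [0, -158, 0], 1]]'

```text
time: 9.48
eef_pos: [0.4922, 0.1162, 0.2008]
tcp_rot: [-0.679, 0.19, -0.198, 0.681]
contact_force: [0.3, -0.3, -0.1]
opening: 0.278
```

```bash
python3 - <<'E'
from h import *
from plant import viewer
a=np.deg2rad(15.7); ex=np.array([np.cos(a),np.sin(a)]); ey=np.array([-ex[1],ex[0]])
O=np.array([.643,-.163])-.085*ex-.0048*ey
print("well",O)
plan([*O,.20],105.7)
n="scene";p,d=viewer.read_camera(n)
cv2.imwrite(f"pics/s4.png",cv2.resize(p[80:220,190:300,::-1],None,fx=4.2,fy=4.2,interpolation=cv2.INTER_CUBIC))
E
```

```text
well [ 0.56247008 -0.19062196]
turn 180 [-0.56 42.4   0.38]
turn 0 [   0.48 -137.6     0.71]
shift mm [ 221.8    1.4 -223.4] | now [0.4922 0.1162 0.2008] jaw -31.9 f [ 0.3 -0.3 -0.1] open 0.278 t 9.48 q [ 0.03 -0.07  2.02  0.    1.18  0.59]
```

View pics/s4.png

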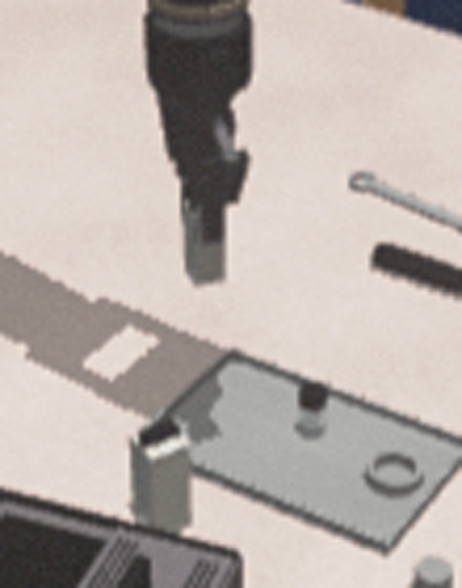

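Request:
step_arm --rows '[[[0, 3, 0], [15, 0, -15], 1], [[0, 9, 0], [40, 0, -40], 1], [[0, 15, 0], [68, 0, -68], 1], [[0, 21, 0], [96, 0, -96], 1], [[0, 27, 0], [124, 0, -124], 1], [[0, 33, 0], [152, 0, -152], 1], [[0, 39, 0], [180, 0, -180], 1], [[-0.5, 42.4, 0.4], [205, 1, -206], 1], [[-0.5, 42.4, 0.4], [217, 1, -219], 1], [[-0.5, 42.4, 0.4], [222, 1, -223], 1]]'

```text
time: 10.37
eef_pos: [0.5611, -0.1929, 0.1954]
tcp_rot: [0.564, -0.43, 0.425, -0.562]
contact_force: [-0.8, 0.3, -1.3]
opening: 0.286
```

```bash
sleep 0; python3 - <<'E'
from h import *
from plant import viewer
O=[.5625,-.1906]
n="scene";p,d=viewer.read_camera(n); c=viewer.calibration(n)
plan([*O,.17],105.7)
E
```

```text
turn 180 [ 0.31 -0.1  -0.22]
turn 0 [  0.34 179.9    0.49]
shift mm [-1.1 25.7  1.6] | now [ 0.5614 -0.1922  0.1957] jaw -74.4 f [-0.3 -0.8 -1.2] open 0.285 t 10.42 q [-0.5   0.14  1.81 -0.    1.19  0.8 ]
```

Request:
step_arm --rows '[[[0.3, 0, -0.2], [-1, 15, 1.5], 1], [[0.3, 0, -0.2], [-1, 35, 1.5], 1], [[0.3, 0, -0.2], [-1, 46, 1.5], 1], [[0.3, 0, -0.2], [-1, 46, 1.5], 1], [[0.3, 0, -0.2], [-1, 46, 1.5], 1]]'

```text
time: 10.83
eef_pos: [0.5622, -0.1874, 0.1506]
tcp_rot: [-0.564, 0.427, -0.426, 0.564]
contact_force: [-0.3, -0.1, -0.3]
opening: 0.287
```

```bash
python3 - <<'E'
from h import *
from plant import viewer
n="scene";p,d=viewer.read_camera(n); c=viewer.calibration(n); np.savez("scene5.npz",p=p,d=d,**c)
plan([.5625,-.1906,.059],105.7)
q=p[180:260,150:250,::-1]
cv2.imwrite(f"pics/s5.png",cv2.resize(q,None,fx=7,fy=7,interpolation=cv2.INTER_CUBIC))
# predicted geometry overlay
a=np.deg2rad(15.7); ex=np.array([np.cos(a),np.sin(a)]); ey=np.array([-ex[1],ex[0]])
from plant import ctrl
t=ctrl.get_state()["eef_pos"]
sq=lambda h,z,O:np.round((proj(c,[np.r_[O+sx*h*ex+sy*h*ey,z] for sx,sy in((1,1),(1,-1),(-1,-1),(-1,1))])-[150,180])*7).astype(int).tolist()
print("holder",sq(.02,.048,np.array([.5625,-.1906]))); print("cell bottom",sq(.0125,t[2]-.039,t[:2]))
E
```

```text
turn 180 [-0.11  0.08  0.08]
turn 0 [ 1.3000e-01 -1.7992e+02  1.7000e-01]
shift mm [ 2.1 93.  -1.3] | now [ 0.563  -0.1881  0.152 ] jaw -74.22 f [-0.1 -0.  -0.4] open 0.286 t 10.88 q [-0.49  0.19  1.85  0.    1.1   0.8 ]
holder [[363, 365], [320, 433], [230, 407], [276, 340]]
cell bottom [[331, 256], [303, 298], [245, 282], [275, 240]]
```

View pics/s5.png

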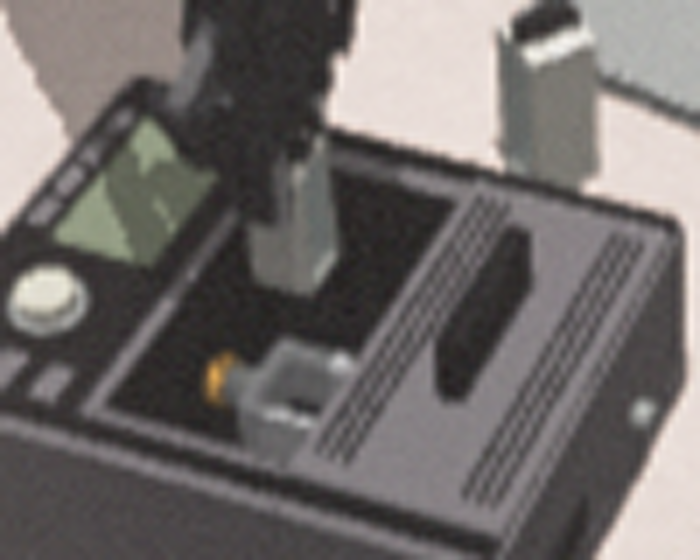

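Request:
step_arm --rows '[[[0, 0, 0], [2, 8, -1], 1], [[0, 0, 0], [2, 24, -1], 1], [[0, 0, 0], [2, 38, -1], 1], [[0, 0, 0], [2, 46, -1], 1], [[0, 0, 0], [2, 50, -1], 1], [[0, 0, 0], [2, 50, -1], 1], [[0, 0, 0], [2, 50, -1], 1]]'

```text
time: 11.47
eef_pos: [0.563, -0.1916, 0.1023]
tcp_rot: [-0.563, 0.426, -0.428, 0.564]
contact_force: [0.6, 0.2, -0.4]
opening: 0.281
```

```bash
python3 - <<'E'
from h import *
from plant import viewer,ctrl
n="scene";p,d=viewer.read_camera(n); c=viewer.calibration(n)
plan([.5625,-.1906,.059],105.7)
q=p[190:260,160:230,::-1]
cv2.imwrite(f"pics/s6.png",cv2.resize(q,None,fx=8,fy=8,interpolation=cv2.INTER_CUBIC))
a=np.deg2rad(15.7); ex=np.array([np.cos(a),np.sin(a)]); ey=np.array([-ex[1],ex[0]])
t=ctrl.get_state()["eef_pos"]
sq=lambda h,z,O:np.round((proj(c,[np.r_[O+sx*h*ex+sy*h*ey,z] for sx,sy in((1,1),(1,-1),(-1,-1),(-1,1))])-[160,190])*8).astype(int).tolist()
print("holder",sq(.02,.048,np.array([.5625,-.1906]))); print("cell bottom",sq(.0125,t[2]-.039,t[:2]))
E
```

```text
turn 180 [-0.19 -0.    0.18]
turn 0 [ -0.28 180.    -0.29]
shift mm [-1.5 43.8 -0.6] | now [ 0.5633 -0.1918  0.1028] jaw -74.3 f [-0.1  0.2 -1.1] open 0.286 t 11.52 q [-0.5   0.25  1.88  0.    1.01  0.8 ]
holder [[335, 337], [285, 415], [183, 385], [235, 309]]
cell bottom [[303, 318], [271, 366], [207, 348], [240, 300]]
```

View pics/s6.png

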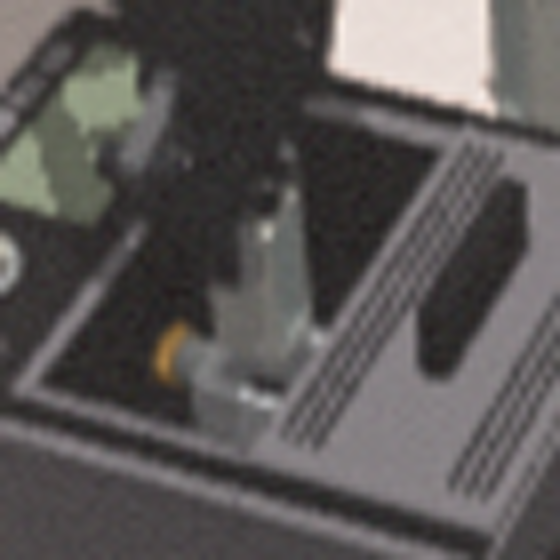

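Request:
step_arm --rows '[[[0, 0, 0], [-1.5, 5, -0.6], 1], [[0, 0, 0], [-1.5, 9, -0.6], 1], [[0, 0, 0], [-1.5, 12, -0.6], 1], [[0, 0, 0], [-1.5, 15, -0.6], 1], [[0, 0, 0], [-1.5, 18, -0.6], 1], [[0, 0, 0], [-1.5, 18, -0.6], 1]]'

```text
time: 12.02
eef_pos: [0.5617, -0.1904, 0.0833]
tcp_rot: [-0.564, 0.426, -0.428, 0.564]
contact_force: [0.0, -1.2, -1.8]
opening: 0.282
```

Request:
step_arm --rows '[[[0, 0, 0], [0, 2, 0], 1], [[0, 0, 0], [0, 4, 0], 1], [[0, 0, 0], [0, 4, 0], 1]]'

```text
time: 12.27
eef_pos: [0.5617, -0.1904, 0.0794]
tcp_rot: [-0.564, 0.426, -0.428, 0.564]
contact_force: [0.3, -2.2, -2.1]
opening: 0.286
```

Request:
step_arm --rows '[[[0, 0, 0], [0, 3, 0], 1], [[0, 0, 0], [0, 6, 0], 1], [[0, 0, 0], [0, 9, 0], 1], [[0, 0, 0], [0, 9, 0], 1]]'

```text
time: 12.6
eef_pos: [0.5617, -0.1903, 0.0701]
tcp_rot: [-0.564, 0.426, -0.428, 0.564]
contact_force: [0.2, -2.3, -2.1]
opening: 0.29
```

Request:
step_arm --rows '[[[0, 0, 0], [0, 3, 0], 1], [[0, 0, 0], [0, 6, 0], 1], [[0, 0, 0], [0, 8, 0], 1], [[0, 0, 0], [0, 8, 0], 1]]'

```text
time: 12.93
eef_pos: [0.5617, -0.1903, 0.0623]
tcp_rot: [-0.564, 0.426, -0.428, 0.564]
contact_force: [0.8, -2.2, -2.4]
opening: 0.285
```

Request:
step_arm --rows '[[[0, 0, 0], [0, 1, 0], 1], [[0, 0, 0], [0, 2, 0], 1], [[0, 0, 0], [0, 2, 0], 1]]'

```text
time: 13.18
eef_pos: [0.5619, -0.1903, 0.0608]
tcp_rot: [-0.563, 0.426, -0.428, 0.564]
contact_force: [1.3, -2.3, -1.4]
opening: 0.287
```

Request:
step_arm --rows '[[[0, 0, 0], [0, 1, 0], 1], [[0, 0, 0], [0, 2, 0], 1], [[0, 0, 0], [0, 2, 0], 1]]'

```text
time: 13.43
eef_pos: [0.5619, -0.1903, 0.0591]
tcp_rot: [-0.563, 0.426, -0.428, 0.564]
contact_force: [0.9, -1.7, 0.9]
opening: 0.279
```

Request:
step_arm --rows '[[[0, 0, 0], [0, 1, 0], 1], [[0, 0, 0], [0, 2, 0], 1], [[0, 0, 0], [0, 2, 0], 1]]'

```text
time: 13.68
eef_pos: [0.5621, -0.1903, 0.059]
tcp_rot: [-0.564, 0.426, -0.428, 0.564]
contact_force: [-3.6, 0.2, 10.0]
opening: 0.286
```

Request:
step_arm --rows '[[[0, 0, 0], [0, -1.5, 0], 1], [[0, 0, 0], [0, -1.5, 0], 0.68], [[0, 0, 0], [0, -1.5, 0], 0.62], [[0, 0, 0], [0, -1.5, 0], 0.55], [[0, 0, 0], [0, -1.5, 0], 0.5], [[0, 0, 0], [0, -1.5, 0], 0.5], [[0, 0, 0], [0, -1.5, 0], 0.5]]'

```text
time: 14.27
eef_pos: [0.5615, -0.19, 0.0579]
tcp_rot: [-0.563, 0.426, -0.428, 0.564]
contact_force: [-0.2, -0.9, -0.6]
opening: 0.501
```

Request:
step_arm --rows '[[[0, 0, 0], [0, -8, 0], 0.5], [[0, 0, 0], [0, -20, 0], 0.5], [[0, 0, 0], [0, -40, 0], 0.5], [[0, 0, 0], [0, -70, 0], 0.5], [[0, 0, 0], [0, -100, 0], 0.5], [[0, 0, 0], [0, -130, 0], 0.5], [[0, 0, 0], [0, -150, 0], 0.5], [[0, 0, 0], [0, -150, 0], 0.5]]'

```text
time: 14.93
eef_pos: [0.5644, -0.1915, 0.2166]
tcp_rot: [-0.563, 0.421, -0.433, 0.564]
contact_force: [0.6, 0.1, 0.7]
opening: 0.5
```

```bash
python3 - <<'E'
from h import *
from plant import viewer,ctrl
n="scene";p,d=viewer.read_camera(n); c=viewer.calibration(n)
plan([.642,-.1645,.20],15.7)
q=p[170:280,120:260,::-1]
cv2.imwrite(f"pics/s7.png",cv2.resize(q,None,fx=5.4,fy=5.4,interpolation=cv2.INTER_CUBIC))
E
```

```text
turn 180 [-7.2e-01  9.0e+01 -2.0e-02]
turn 0 [-2.0e-02 -9.0e+01  7.2e-01]
shift mm [-4.3 13.9 82.8] | now [ 0.5633 -0.1909  0.2133] jaw -74.3 f [-1.4  0.4  0.2] open 0.501 t 14.98 q [-0.5   0.12  1.8   0.    1.21  0.8 ]
```

View pics/s7.png

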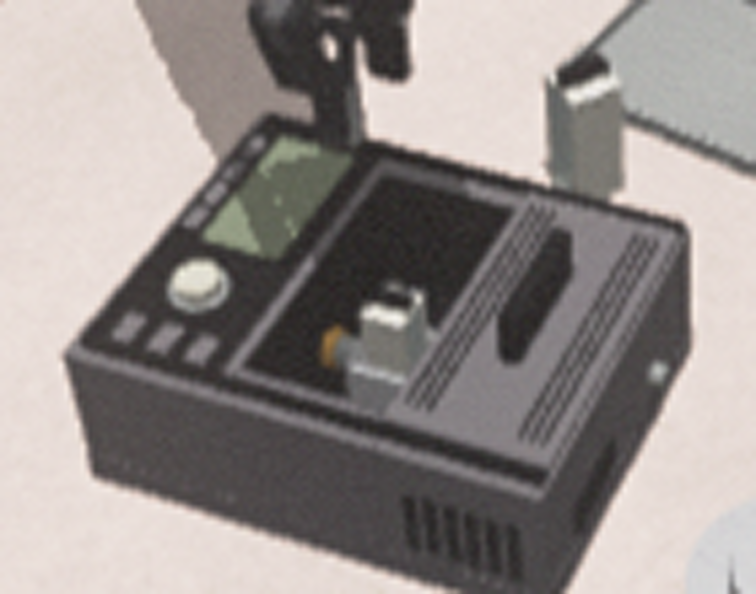

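Request:
step_arm --rows '[[[0, -7, 0], [0, 0, 15], 0.5], [[0, -14, 0], [0, 0, 35], 0.5], [[0, -21, 0], [0, 0, 55], 0.5], [[0, -28, 0], [0, 4, 75], 0.5], [[0, -35, 0], [-0.5, 8, 84.3], 0.5], [[0, -42, 0], [-0.5, 13, 84.3], 0.5], [[0, -49, 0], [-0.5, 13, 84.3], 0.5], [[0, -56, 0], [-0.5, 13, 84.3], 0.5], [[0, -63, 0], [-0.5, 13, 84.3], 0.5], [[0, -70, 0], [-0.5, 13, 84.3], 0.5]]'

```text
time: 15.82
eef_pos: [0.6415, -0.1663, 0.1935]
tcp_rot: [-0.707, 0.025, -0.024, 0.707]
contact_force: [0.2, -0.7, 0.2]
opening: 0.5
```

Request:
step_arm --rows '[[[0, -7, 0], [0, 0, 0], 0.5], [[0, -14, 0], [0, 0, 0], 0.5], [[0, -20, 0], [0, 0, 0], 0.5], [[0, -20, 0], [0, 0, 0], 0.5], [[0, -20, 0], [0, 0, 0], 0.5]]'

```text
time: 16.23
eef_pos: [0.6418, -0.1664, 0.1941]
tcp_rot: [0.701, 0.096, -0.095, -0.701]
contact_force: [-0.5, 0.5, 0.1]
opening: 0.501
```

```bash
python3 - <<'E'
from h import *
plan([.6443,-.1676,.114],15.7)
E
```

```text
turn 0 [ 0.02 -0.16  0.02]
turn 180 [-2.0000e-02  1.7984e+02  3.0000e-02]
shift mm [ 2.1 80.1 -1.8] | now [ 0.6418 -0.1664  0.1941] jaw 15.54 f [-0.5  0.5  0.1] open 0.501 t 16.23 q [-0.41  0.29  1.64 -0.    1.21 -0.68]
```

Request:
step_arm --rows '[[[0, 0, 0], [2, 20, -2], 0.5], [[0, 0, 0], [2, 45, -2], 0.5], [[0, 0, 0], [2, 65, -2], 0.5], [[0, 0, 0], [2, 75, -2], 0.5], [[0, 0, 0], [2, 79, -2], 0.5], [[0, 0, 0], [2, 79, -2], 0.5]]'

```text
time: 16.73
eef_pos: [0.6444, -0.1679, 0.1152]
tcp_rot: [0.701, 0.096, -0.096, -0.7]
contact_force: [0.6, -0.8, 0.2]
opening: 0.501
```

Request:
step_arm --newtons 30 --rows '[[[0, 0, 0], [0, 0, 0], 0.7], [[0, 0, 0], [0, 0, 0], 1], [[0, 0, 0], [0, 0, 0], 1], [[0, 0, 0], [0, -1, 0], 1], [[0, 0, 0], [0, -1, 0], 1], [[0, 0, 0], [0, -1, 0], 1], [[0, 0, 0], [0, -1, 0], 1]]'

```text
time: 17.32
eef_pos: [0.6447, -0.169, 0.1185]
tcp_rot: [0.701, 0.097, -0.096, -0.699]
contact_force: [-4.6, -1.5, 2.2]
opening: 0.128
```

Request:
step_arm --rows '[[[0, 0, 0], [-3, 0, 0], 1], [[0, 0, 0], [-10, 0, 0], 1], [[0, 0, 0], [-18, 0, 0], 1], [[0, 0, 0], [-26, 0, 0], 1], [[0, 0, 0], [-34, 0, 0], 1], [[0, 0, 0], [-42, 0, 0], 1], [[0, 0, 0], [-50, 0, 0], 1], [[0, 0, 0], [-58, 0, 0], 1], [[0, 0, 0], [-64, 0, 0], 1], [[0, 0, 0], [-64, 0, 0], 1]]'

```text
time: 18.15
eef_pos: [0.5824, -0.1863, 0.1185]
tcp_rot: [0.701, 0.097, -0.096, -0.7]
contact_force: [-0.4, -2.1, 6.9]
opening: 0.131
```

Request:
step_arm --rows '[[[0, 0, 0], [-4, 0, 0], 1], [[0, 0, 0], [-9, 0, 0], 1], [[0, 0, 0], [-14, 0, 0], 1], [[0, 0, 0], [-16, 0, 0], 1], [[0, 0, 0], [-16, 0, 0], 1]]'

```text
time: 18.57
eef_pos: [0.5677, -0.1904, 0.1185]
tcp_rot: [0.701, 0.097, -0.096, -0.7]
contact_force: [2.1, -0.9, 6.0]
opening: 0.133
```

Request:
step_arm --rows '[[[0, 0, 0], [-3, 0, 0], 1], [[0, 0, 0], [-5, 0, 0], 1], [[0, 0, 0], [-5, 0, 0], 1]]'

```text
time: 18.82
eef_pos: [0.5631, -0.1917, 0.1185]
tcp_rot: [0.701, 0.097, -0.095, -0.7]
contact_force: [2.7, -1.0, 5.9]
opening: 0.132
```

Request:
step_arm --rows '[[[0, 0, 0], [-2, 0, 0], 1], [[0, 0, 0], [-4, 0, 0], 1], [[0, 0, 0], [-4, 0, 0], 1]]'

```text
time: 19.07
eef_pos: [0.5626, -0.1919, 0.1185]
tcp_rot: [0.702, 0.101, -0.091, -0.7]
contact_force: [14.5, 2.0, -0.0]
opening: 0.131
```

Request:
step_arm --rows '[[[0, 0, 0], [2, 0, 0], 1], [[0, 0, 0], [3, 0, 0], 1], [[0, 0, 0], [3, 0, 0], 0.8], [[0, 0, 0], [3, 0, 0], 0.6], [[0, 0, 0], [3, 0, 0], 0.5], [[0, 0, 0], [3, 0, 0], 0.5], [[0, 0, 0], [3, 0, 0], 0.5]]'

```text
time: 19.65
eef_pos: [0.5612, -0.1911, 0.1162]
tcp_rot: [-0.7, -0.096, 0.097, 0.701]
contact_force: [-0.1, 0.6, -1.0]
opening: 0.501
```

Request:
step_arm --rows '[[[0, 0, 0], [0, -15, 0], 0.5], [[0, 0, 0], [0, -40, 0], 0.5], [[0, 0, 0], [0, -60, 0], 0.5], [[0, 0, 0], [0, -70, 0], 0.5], [[0, 0, 0], [0, -70, 0], 1]]'

```text
time: 20.07
eef_pos: [0.5634, -0.1921, 0.1903]
tcp_rot: [0.702, 0.099, -0.094, -0.699]
contact_force: [0.8, 0.4, 0.7]
opening: 0.371
```

```bash
python3 - <<'E'
from h import *
from plant import viewer
a=np.deg2rad(15.7); ex=np.array([np.cos(a),np.sin(a)]); ey=np.array([-ex[1],ex[0]])
O=np.array([.643,-.163])-.085*ex
print("key top cam",O-.088*ex-.0428*ey)
p,d=viewer.read_camera("scene"); c=viewer.calibration("scene"); np.savez("scene8.npz",p=p,d=d,**c)
cv2.imwrite(f"pics/s8.png",cv2.resize(p[170:280,120:260,::-1],None,fx=5.4,fy=5.4,interpolation=cv2.INTER_CUBIC))
plan([*(O-.088*ex-.0428*ey),.14],15.7)
E
```

```text
key top cam [ 0.48803603 -0.25101708]
turn 0 [ 0.19 -0.    0.2 ]
turn 180 [ -0.31 180.     0.3 ]
shift mm [-88.   48.1 -36.9] | now [ 0.5625 -0.1916  0.1883] jaw 15.7 f [-0.9 -0.3 -0.2] open 0.287 t 20.12 q [-0.5   0.15  1.82  0.    1.17 -0.77]
```

View pics/s8.png

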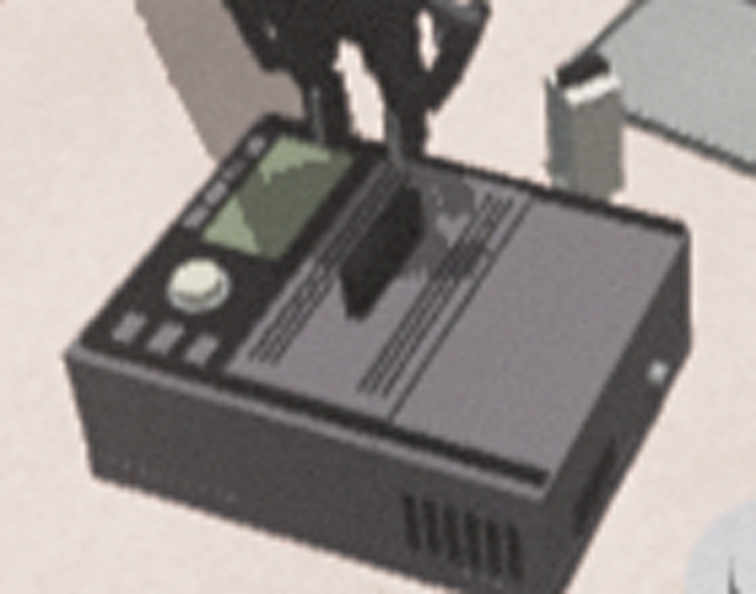

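Request:
step_arm --rows '[[[0, 0, 0], [-20, 0, -8], 1], [[0, 0, 0], [-50, 10, -20], 1], [[0, 0, 0], [-75, 25, -31], 1], [[0, 0, 0], [-86, 40, -36], 1], [[0, 0, 0], [-88, 48, -36.5], 1], [[0, 0, 0], [-88, 48, -36.5], 1], [[0, 0, 0], [-88, 48, -36.5], 1]]'

```text
time: 20.7
eef_pos: [0.4871, -0.2496, 0.1379]
tcp_rot: [-0.7, -0.097, 0.096, 0.701]
contact_force: [0.3, 0.2, 0.2]
opening: 0.003
```

```bash
python3 - <<'E'
from h import *
from plant import viewer
plan([.4878,-.251,.112],15.7)
p,d=viewer.read_camera("scene"); c=viewer.calibration("scene")
cv2.imwrite(f"pics/s9.png",cv2.resize(p[180:250,120:210,::-1],None,fx=8,fy=8,interpolation=cv2.INTER_CUBIC))
E
```

```text
turn 0 [-0.03 -0.01  0.04]
turn 180 [-6.0000e-02  1.7999e+02 -5.0000e-02]
shift mm [ 0.3 25.9 -1.6] | now [ 0.4871 -0.2496  0.1379] jaw 15.69 f [0.3 0.2 0.2] open 0.003 t 20.7 q [-0.66  0.1   1.97  0.    1.07 -0.93]
```

View pics/s9.png

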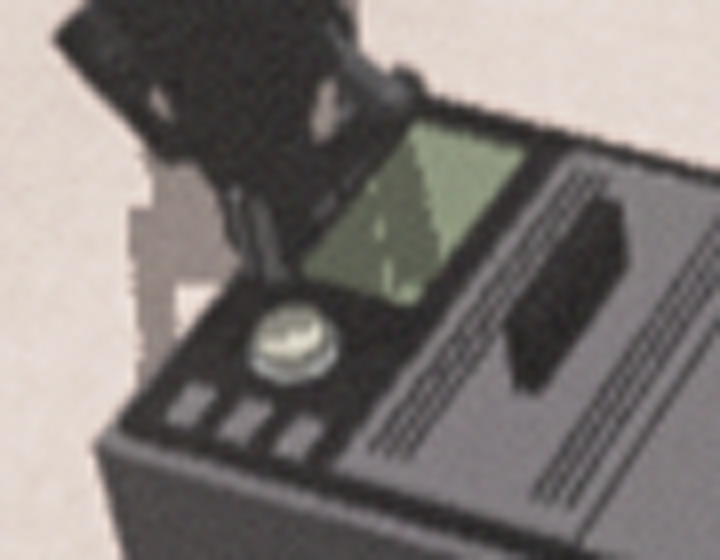

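```bash
python3 - <<'E'
from h import *
from plant import viewer,ctrl
c=viewer.calibration("scene"); p,d=viewer.read_camera("scene"); np.savez("scene9.npz",p=p,d=d,**c)
t=ctrl.get_state()["eef_pos"]
f=lambda X:np.round((proj(c,[X])[0]-[120,180])*8)
print("tcp",t,f(t),"key pred",f([.4878,-.251,.1065]))
g=p.astype(float).mean(2)
z=cloud(dict(np.load("scene9.npz")))
m=np.zeros_like(g,bool); m[214:230,148:166]=1
k=(g>150)&m; v,u=np.nonzero(k); print("key px",u.mean(),v.mean(),((u.mean()-120)*8,(v.mean()-180)*8),u.min(),u.max(),v.min(),v.max())
cv2.imwrite("pics/s10.png",cv2.resize(p[200:235,140:180,::-1],None,fx=16,fy=16,interpolation=cv2.INTER_NEAREST))
E
```

```text
tcp [ 0.48838982 -0.25007481  0.13969214] [273. 261.] key pred [284. 332.]
key px 156.0909090909091 222.72727272727272 (np.float64(288.72727272727275), np.float64(341.81818181818176)) 152 161 221 225
```

View pics/s10.png

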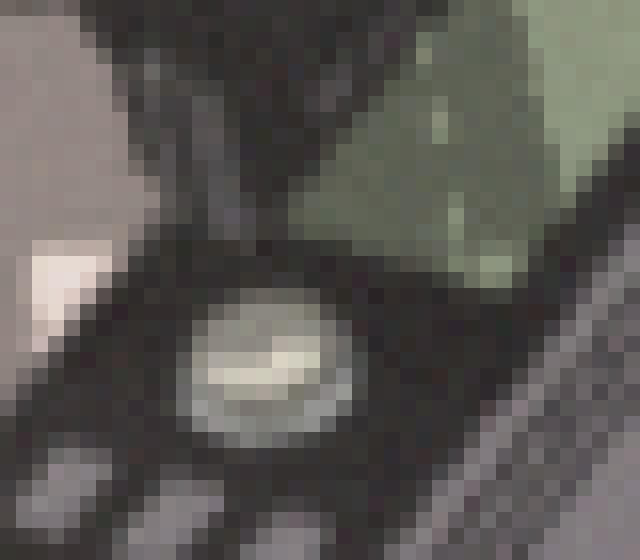

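Request:
step_arm --rows '[[[0, 0, 0], [0, 10, -1], 1], [[0, 0, 0], [0, 20, -1], 1], [[0, 0, 0], [0, 26, -1], 1], [[0, 0, 0], [0, 28, -1], 1], [[0, 0, 0], [0, 28, -1], 1]]'

```text
time: 21.22
eef_pos: [0.4871, -0.2507, 0.1098]
tcp_rot: [-0.7, -0.097, 0.096, 0.701]
contact_force: [0.2, 0.3, -0.4]
opening: 0.001
```

Request:
step_arm --rows '[[[0, 0, 0], [0, 2, 0], 1], [[0, 0, 0], [0, 4, 0], 1], [[0, 0, 0], [0, 4, 0], 1]]'

```text
time: 21.47
eef_pos: [0.4877, -0.2514, 0.107]
tcp_rot: [0.701, 0.097, -0.096, -0.7]
contact_force: [0.3, 0.0, -0.8]
opening: -0.002
```

Request:
step_arm --rows '[[[0, 0, 0], [0, 2, 0], 1], [[0, 0, 0], [0, 3, 0], 1], [[0, 0, 0], [0, 3, 0], 1]]'

```text
time: 21.72
eef_pos: [0.488, -0.2516, 0.1046]
tcp_rot: [0.701, 0.098, -0.096, -0.7]
contact_force: [-0.6, 0.2, 2.9]
opening: -0.003
```

Request:
step_arm --rows '[[[0, 0, 0], [0, 1.5, 0], 1], [[0, 0, 0], [0, 3, 0], 1], [[0, 0, 0], [0, 3, 0], 1]]'

```text
time: 21.97
eef_pos: [0.4881, -0.2516, 0.1025]
tcp_rot: [0.701, 0.097, -0.096, -0.7]
contact_force: [-1.3, 1.0, 6.7]
opening: -0.001
```

Request:
step_arm --rows '[[[0, 0, 0], [0, 1.5, 0], 1], [[0, 0, 0], [0, 2, 0], 1], [[0, 0, 0], [0, 2, 0], 1]]'

```text
time: 22.22
eef_pos: [0.4882, -0.2517, 0.1023]
tcp_rot: [0.701, 0.097, -0.096, -0.7]
contact_force: [-6.5, 3.4, 14.8]
opening: 0.003
```

Request:
step_arm --rows '[[[0, 0, 0], [0, -5, 0], 1], [[0, 0, 0], [0, -15, 0], 1], [[0, 0, 0], [0, -40, 0], 1], [[0, 0, 0], [0, -75, 0], 1], [[0, 0, 0], [0, -105, 0], 1], [[0, 0, 0], [0, -115, 0], 1]]'

```text
time: 22.72
eef_pos: [0.4894, -0.2527, 0.2197]
tcp_rot: [0.703, 0.1, -0.094, -0.698]
contact_force: [1.0, -1.0, 0.6]
opening: 0.001
```

Request:
step_arm --rows '[[[0, 0, 0], [-15, 0, 30], 1], [[0, 0, 0], [-25, 0, 70], 1], [[0, 0, 0], [-35, 0, 110], 1], [[0, 0, 0], [-40, 0, 150], 1], [[0, 0, 0], [-40, 0, 190], 1], [[0, 0, 0], [-40, 0, 230], 1], [[0, 0, 0], [-40, 0, 270], 1], [[0, 0, 0], [-40, 0, 290], 1], [[0, 0, 0], [-40, 0, 300], 1], [[0, 0, 0], [-40, 0, 300], 1]]'

```text
time: 23.55
eef_pos: [0.3671, 0.0281, 0.213]
tcp_rot: [0.701, 0.098, -0.097, -0.7]
contact_force: [1.0, 0.8, 0.2]
opening: 0.004
```

```bash
python3 - <<'E'
from h import *
from plant import viewer,ctrl
for n in("scene","top"):
    p,d=viewer.read_camera(n); cv2.imwrite(f"pics/{n}F.png",cv2.resize((p[130:290,100:310] if n=="scene" else p[130:250,190:350])[:,:,::-1],None,fx=3.6,fy=3.6,interpolation=cv2.INTER_CUBIC))
s=ctrl.get_state(); print(s["eef_pos"],s["time"],np.abs(s["dq"]).max())
E
```

```text
[0.36804555 0.0262935  0.2133534 ] 23.65 0.024976228267043845
```

View pics/sceneF.png

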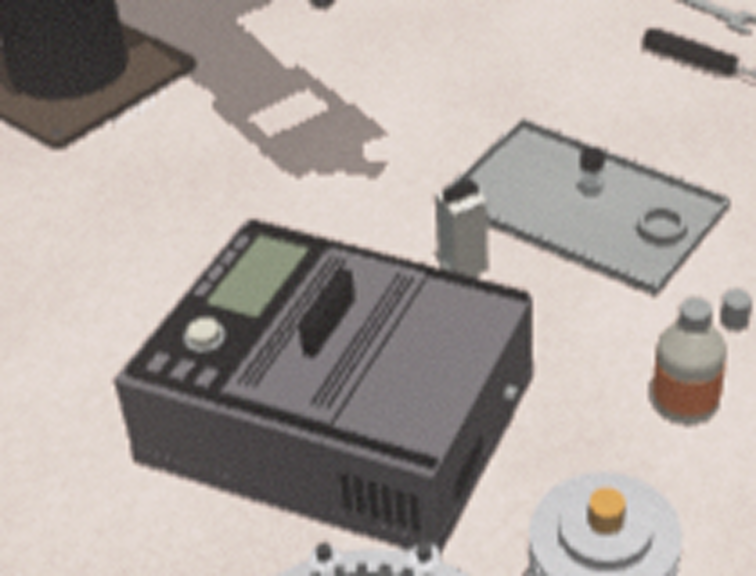

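View pics/topF.png

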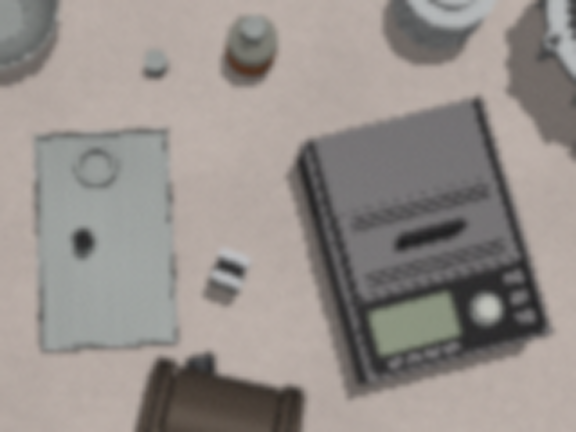

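The final pictures show the cover shut with no front gap and the read key up. The vial, ring and larger cell haven't moved, and the arm is clear.

```bash
python3 -c "
from plant import ctrl
print(ctrl.sign_off())"
```

```text
the job is handed in; nothing more can be done
None
```

The reference cell is in the photometer's well with the cover shut over it, and the read key has been pressed and released. I handed the job in at about 24 s of the 69 s allowed; the sign-off gave no verdict.

- **Cover opening:** I slid the cover back by its ridge until it met the end stop. It had started about 12 mm open.
- **Cell:** I gripped the smaller cell, the one in the tray, by its frosted sides. It went into the well with its windows along the light path and met the floor at the predicted height, with about 10 N of reaction.
- **Cover shutting:** The cover travelled 85 mm back to its front stop. The last picture shows no gap.
- **Read key:** It went down about 4 mm to a hard stop, reaching about 15 N, and stands up again in the last picture.
- **Surroundings:** The vial, ring and larger cell look unmoved, and the arm stands clear of everything.

**Disagreement:** The two cameras differed by up to about 4 mm on positions. I relied on the end-stop contact and on where the cell sat relative to the well in the same picture. The fit went in with no more than about 3 N of force until the cell reached the floor.

**Not checked:** With the cover shut, I couldn't see the cell again after the key press.

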